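# Dock the pill dispenser and snap its seesaw catch over

### The job

First press the seesaw catch of the empty bracket over so that it snaps open, then pick up the pill dispenser lying on its back, stand it upright (button on top) on the bare ledge and let go of it. Take it again front to back, lower it fully home between the bracket's two cheeks with its narrow sides facing the cheeks, let go, and push the catch back over its centre so that it snaps locked above the dispenser. Do not drop the dispenser or disturb the ring cone, magnifier, comb and hair clip.

Things in the scene. Friction and masses are not known exactly. Their poses are not given: they have to be found in the camera images.
- dispenser_center (a point): Centre of the black pill dispenser: a box 94 mm long (x, to the end with the button), 58 mm wide (y), 42 mm deep (z, out of the window face), 0.13 to 0.22 kg. It starts lying on its back, window up, button end roughly away from the robot, centre 21 mm above the ledge. Upright, the centre is 47 mm above what it stands on.
- dispenser: The same dispenser: origin at the middle of its back face, 21 mm behind the centre, axes as above. Black plastic; rigid grey button 18 mm across standing out 5 mm from the top end, clear window on the front. Front and back are the 58 mm wide faces, the narrow sides are 42 mm wide.
- bracket_seat (a point): Centre of the seat of the fixed aluminium bracket, 6 mm above the ledge, z up. Upright cheeks at y = -33 and +33 mm (inner faces; 4 mm thick, 60 mm long, 69 mm above the seat) leave no room for fingers beside the dispenser. Low lips at x = -26 and +26 mm (inner faces; 6 mm thick and high). The dispenser sits with 58 mm along y, 42 mm along x, either face forward, top 94 mm above the seat.
- catch_hinge (a point): Hinge axis of the catch, along x, 58 mm along y and 78 mm above the bracket seat; axes as the bracket's. It is on a white post outside the +y cheek: y = 37 to 66 mm and x = -17 to +17 mm from the seat, 60 mm above the seat, with two ears to 86 mm.
- catch (a joint): Angle of the steel seesaw catch: +0.45 rad open, -0.45 locked, 0 centre. A spring drives it from the centre to the nearer stop (0.16 N m at the stops, less towards 0), so it snaps over once pushed past 0; pushes of 4 to 8 N. It starts locked, barring the way in. Pressing the paddle down opens it; pushing the then upright inner arm inward (-y), above the paddle arm, locks it.
- catch_paddle (a point): Centre of the paddle, a roller of 12 mm diameter, 22 mm long along x, at the end of the catch's outer arm. From the hinge it lies 36 mm outward (+y) and 17 mm up when locked, 36 mm outward and 18 mm below the hinge when open.
- catch_nose (a point): Tip of the nose (7 mm thick, 16 mm wide) at the end of the catch's inner arm. From the hinge it lies 40 mm inward (-y) and 22 mm up when locked (2.5 mm above a seated dispenser), 8 mm inward and 45 mm up when open, the arm then standing nearly upright.
- cone: White ceramic ring cone, 60 mm across its foot and 78 mm tall, loose bystander; origin at the centre of its foot.
- magnifier: Magnifier lying flat: round lens 72 mm across, 8 mm thick, with a straight black handle 85 mm long along its x; loose bystander, origin at the lens centre, underside.
- comb: Red acrylic comb lying flat, 150 x 39 x 4 mm, length along its x; loose bystander, origin at the centre, underside.
- clip: Stainless hair clip lying flat, 60 x 12 x 10 mm, length along its x; loose bystander, origin at its centre, underside.
There are look-alikes about, which are no part of the job. There is more than one size of the dispenser; the one meant has the size given above.

How it is judged (in metres and radians):
On the way, in this order (a step that is already met when the one before it is completed fails the run):
1. the catch has been snapped open (value of joint catch above 0.38 rad), for 0.2 s.
2. the dispenser stands upright on the bare ledge, outside the bracket, let go of (angle between dispenser_center's own x axis and vertical below 0.07 rad and height (world z) of dispenser_center between 0.042 and 0.0505 m and horizontal distance between dispenser_center and bracket_seat above 0.08 m and contact force between the fingers and dispenser below 0.1 N and linear speed of dispenser below 0.02 m/s), for 0.2 s.
3. the dispenser stands fully home in the bracket, let go of, the catch still open (x of dispenser_center in the frame of bracket_seat between -0.009 and 0.009 m and y of dispenser_center in the frame of bracket_seat between -0.008 and 0.008 m and z of dispenser_center in the frame of bracket_seat between 0.044 and 0.0495 m and angle between dispenser_center's own x axis and vertical below 0.07 rad and height (world z) of dispenser_center above 0.04 m and angle between the z axis of dispenser_center and the x axis of bracket_seat, either way round below 0.25 rad and contact force between the fingers and dispenser below 0.1 N and linear speed of dispenser below 0.02 m/s and value of joint catch above 0.2 rad), for 0.2 s.
At the end, for the whole second after the job is handed in: The dispenser stands at rest on the bracket seat, button up (within 4 degrees), centre within 9 mm front to back and 8 mm sideways of the middle and 44 to 49.5 mm above the seat, narrow sides facing the cheeks (within 14 degrees); the catch is locked (below -0.38 rad) (x of dispenser_center in the frame of bracket_seat between -0.009 and 0.009 m and y of dispenser_center in the frame of bracket_seat between -0.008 and 0.008 m and z of dispenser_center in the frame of bracket_seat between 0.044 and 0.0495 m and angle between dispenser_center's own x axis and vertical below 0.07 rad and height (world z) of dispenser_center above 0.04 m and angle between the z axis of dispenser_center and the x axis of bracket_seat, either way round below 0.25 rad and linear speed of dispenser below 0.02 m/s and value of joint catch below -0.38 rad); the robot touches nothing.
It fails at once if the ring cone, magnifier, comb or hair clip is disturbed (moved more than 25 mm, or the cone tipped over) (distance of any of cone, magnifier, comb, clip from where it was at the start of the episode above 0.025 m or angle between cone's own z axis and vertical above 0.5 rad).
It fails at once if the dispenser is dropped or thrown (faster than 1.2 m/s) (linear speed of dispenser above 1.2 m/s).
It also fails if it takes over 72 s, if anything falls off the work surface, if the arm or the gripper's body presses on something with over 40 N, if the wrist force passes 120 N, or if a joint passes its speed limit or range.

### The arm

A 7-joint arm with a two-finger parallel gripper is mounted at the origin on the work surface. World frame = base frame: x ahead of the robot, y to its left, z up, the work surface at z = 0. Lengths are in m, angles in degrees, forces in N, time in s.
With the tool pointing down it reaches from about 0.425 to 0.875 m from the base axis. Payload 4.7 kg.
Tool frame: the origin (TCP) lies between the finger pads; the fingertips stand 25 mm ahead of it and the grasp point (between the pads) lies 6 mm ahead of it (env.tip_reach is the distance from the TCP to the fingertips, in m); z points along the fingers, y is the direction in which the jaws open and shut (so a half turn about z gives the same grasp; the last joint's range is limited). The gripper opens to 87 mm and grips with 3 to 60 N. Pads are 19 mm wide; open, the fingers measure 117 mm over their backs; the gripper's body (75 mm by 190 mm) begins 51 mm behind the grasp point.
Start: joints at [70.881, 18.392, -4.016, 83.108, 1.295, 78.541, -3.26], TCP at [0.222, -0.611, 0.213] pointing down, gripper open.
Joint ranges: [-163.93, 163.93], [-17.29, 119.83], [-79.2, 71.16], [3.27, 140.29], [-89.18, 269.18], [5.43, 117.66], [-154.24, 154.24]. Speed limits (degrees/s): [147.25, 147.25, 180, 180, 180, 180, 180].

### API

Orientations are given as [roll, pitch, yaw] about the fixed x, y, z axes, in that order (R = Rz(yaw) Ry(pitch) Rx(roll)).
In Python, from cell import env, viewer, job gives the robot as it stands.
- The arm moves only by the tool move_arm, never from a script. Its argument "steps" is a list of rows, each a list of 7 numbers: the finger opening in cm, from 0 to 8.7, then the shift along the tool's x, y, z in cm, then the turn, a rotation vector about the tool's x, y, z in rad. In form: [[fingers, tx, ty, tz, wx, wy, wz], ...]. A call has 1 to 5 rows; each row shifts and turns the commanded pose from where the row before left it, along the tool's axes as they then stand; what a row does not reach is not made up. A row lasts 1/12 s, in which the tool goes at most 41.7 mm and 7.16 degrees, less where a joint would pass 70% of its speed; a pose out of reach is approached as far as the arm can. A call is refused whole if a number of a shift passes 4.17 or a number of a turn 0.125, either way. A call with a gripper value outside its range is refused whole. The fingers move at their own pace and stop on an object; "force" is the grip in N (left out, the last holds). Time passes only in rows, so rows that do not move let the fingers close. It gives the time, the measured TCP pose, the force and the opening at its end, in the units of the state.
- env.get_obs(): the state, without advancing time (a new reading comes with each control period).
- viewer.read_camera(name): name is "scene" or "top" or "wrist"; returns a dict with "img" (400x640x3 uint8, red, green, blue), "vfov" (degrees; the focal length in pixels is half the picture's height over the tangent of half this angle, whatever the lens; pixels are square), "cx", "cy" (the principal point, pixels), "extrinsics" (4x4, takes a point from world to camera coordinates); the wrist camera has in their place "mount" (4x4, takes a point from camera to tool coordinates, whose origin is the TCP and whose axes are the flange's). Camera axes: x right, y down, z forward; pixel columns grow to the right and rows downward; lengths in m; the calibration is good to about 2 mm. A picture is of the moment at which its call begins: read the wrist's pose just before it. There is no depth.
- job.sign_off(): hands the job in, once; it reports no verdict.
The state is a dict: "time_s": time; "qpos": joint angles; "joint_velocities": joint speeds; "effort": joint torques, N m; "tool_pos": TCP position; "tool_rot": TCP orientation; "force": force on the tool from outside, world axes, zero at the start; "wrist_torque": the same for the moment, N m; "grip_width": finger opening in m.
Only numpy, scipy, OpenCV 4.12 (cv2) and the standard library are available. Lean on these libraries where they do the work, as an engineer would, in place of code of your own. Each camera call takes 0.05 s, during which the arm holds its last target.

## Working session

There is one attempt and no reset: what is moved stays moved. The work goes in short steps, Python scripts to look and compute and a tool call to move; the robot and the scene stay as the last step left them, time stands still between calls to the robot, and variables do not carry over. Pictures are saved under pics/ and viewed, and the job is handed in when it is done.

Besides the shell and the picture viewer there is one more tool, called after ">>>" by a JSON object that holds its "fn" and its "kwargs". move_arm: Moves the arm, as the interface text tells. Its arguments: {"type":"object","properties":{"steps":{"type":"array"},"force":{"type":"number"}},"required":["steps"]}

```bash
ls; mkdir -p pics
python3 - <<'E'
from cell import env, viewer, job
import cv2
for n in ("scene","top","wrist"):
    o=env.get_obs(); d=viewer.read_camera(n)
    cv2.imwrite(f"pics/{n}0.png",d["img"][:,:,::-1])
    print(n,d["vfov"],d["cx"],d["cy"],d.get("extrinsics",d.get("mount")))
print(o)
E
```

```text
pics
scene 43.99983273586614 313.9258598771704 201.15884751683654 [[ 0.20381857  0.97896074 -0.00968783 -0.17976311]
 [ 0.55182997 -0.12305294 -0.82482826 -0.22672018]
 [-0.8086666   0.16276928 -0.56530035  1.46062995]
 [ 0.          0.          0.          1.        ]]
top 45.05064420428783 318.13010530734624 196.77270722288998 [[-0.02618422 -0.99964062  0.00574566  0.06072507]
 [-0.98117152  0.02459938 -0.19156546  0.56909642]
 [ 0.19135528 -0.01065347 -0.98146302  0.96211047]
 [ 0.          0.          0.          1.        ]]
wrist 60.00987405933024 319.3307814026719 198.36384972450162 [[ 3.77240117e-04 -9.53031251e-01 -3.02871742e-01  8.30739922e-02]
 [ 9.99998480e-01  8.75164501e-04 -1.50829382e-03  3.35672326e-04]
 [ 1.70251374e-03 -3.02870713e-01  9.53030132e-01 -1.72460293e-01]
 [ 0.00000000e+00  0.00000000e+00  0.00000000e+00  1.00000000e+00]]
{'time_s': 0.1, 'qpos': array([70.88104677, 18.43507574, -4.01413518, 83.16708642,  1.29283771,
       78.54012983, -3.25964317]), 'joint_velocities': array([ 0.00618744, -0.01820558,  0.01385112, -0.10901649, -0.06371279,
        0.04900038, -0.03737133]), 'effort': array([-1.11045817e-04, -4.92572021e+01, -4.05666931e-01, -3.13403964e+01,
       -6.42747106e-02,  3.94294015e-02,  3.43535930e-05]), 'tool_pos': array([ 0.2213136 , -0.61062965,  0.21157494]), 'tool_rot': array([-1.79902811e+02,  3.69910501e-03,  1.99271330e+01]), 'force': array([ 1.86864388,  0.08672608, -0.82827227]), 'wrist_torque': array([-0.01532744, -0.00255917, -0.02697248]), 'grip_width': 0.08718969533068345}
```

View pics/scene0.png

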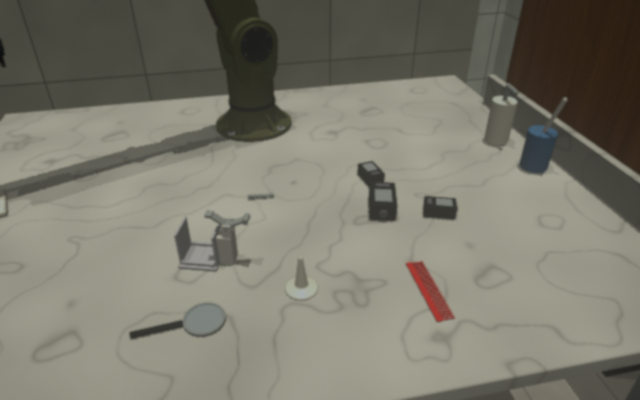

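View pics/top0.png

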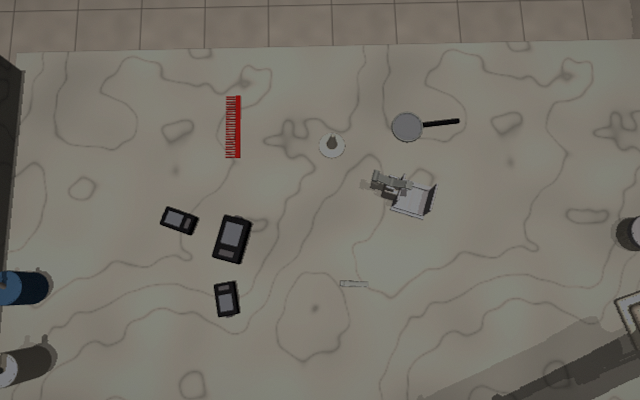

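View pics/wrist0.png

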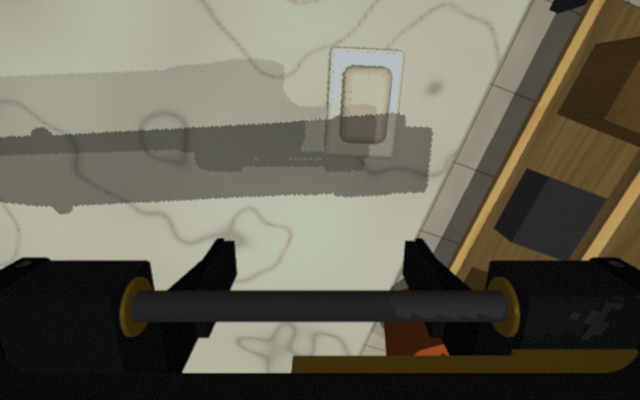

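```bash
cat > h.py <<'E'
import numpy as np, cv2
from scipy.spatial.transform import Rotation as R
from cell import env, viewer, job
def cam(name):
    o=env.get_obs(); d=viewer.read_camera(name)
    f=200/np.tan(np.radians(d["vfov"]/2))
    K=np.array([[f,0,d["cx"]],[0,f,d["cy"]],[0,0,1]])
    if name=="wrist":
        T=np.eye(4); T[:3,:3]=R.from_euler("xyz",o["tool_rot"],degrees=True).as_matrix(); T[:3,3]=o["tool_pos"]
        E=np.linalg.inv(T@np.array(d["mount"]))
    else: E=np.array(d["extrinsics"])
    return d["img"],K,E,o
def ray(K,E,p):
    d=np.linalg.solve(K,[p[0],p[1],1.]); Rm=E[:3,:3]; c=-Rm.T@E[:3,3]; return c,Rm.T@d
def onplane(K,E,p,z):
    c,d=ray(K,E,p); return c+d*(z-c[2])/d[2]
def proj(K,E,P):
    P=np.atleast_2d(P); q=(E[:3,:3]@P.T).T+E[:3,3]; q=q@K.T; return q[:,:2]/q[:,2:]
def tri(obs): # list of (K,E,p)
    A=np.zeros((3,3));b=np.zeros(3)
    for K,E,p in obs:
        c,d=ray(K,E,p); d/=np.linalg.norm(d); M=np.eye(3)-np.outer(d,d); A+=M;b+=M@c
    return np.linalg.solve(A,b)
def save(img,name,box=None,s=1):
    if box: x0,y0,x1,y1=box; img=img[y0:y1,x0:x1]
    cv2.imwrite(f"pics/{name}.png",cv2.resize(img[:,:,::-1],None,fx=s,fy=s,interpolation=cv2.INTER_CUBIC))
E
python3 - <<'E'
from h import *
img,K,E,o=cam("top")
m=((img.max(2)<50)).astype(np.uint8)
n,l,st,c=cv2.connectedComponentsWithStats(m)
for i in range(1,n):
    if st[i,4]>60 and 150<c[i][0]<480 and 90<c[i][1]<330:
        cn,_=cv2.findContours((l==i).astype(np.uint8),0,2)
        r=cv2.minAreaRect(cn[0]); b=cv2.boxPoints(r)
        w=[onplane(K,E,p,0.042) for p in b]
        print(c[i],r,np.linalg.norm(w[1]-w[0]),np.linalg.norm(w[2]-w[1]),np.round(np.mean(w,0),3),np.round(w,3)[:,:2].tolist())
save(img,"topA",(140,190,290,330),5)
save(img,"topB",(350,150,460,230),7)
img,K,E,o=cam("scene")
save(img,"sceneB",(165,195,275,280),7)
E
```

```text
[440.60240964 122.48795181] ((440.497802734375, 122.48100280761719), (4.584965229034424, 35.57168197631836), 83.41805267333984) 0.0791802412841913 0.01058724958130941 [ 0.733 -0.228  0.042] [[0.735, -0.189], [0.742, -0.267], [0.732, -0.268], [0.724, -0.189]]
[389.25333333 195.10666667] ((388.6298522949219, 194.46685791015625), (20.886566162109375, 11.149412155151367), 41.987213134765625) 0.024550102208079655 0.04453922909290674 [ 0.574 -0.105  0.042] [[0.581, -0.081], [0.599, -0.098], [0.567, -0.129], [0.55, -0.112]]
[428.73504274 200.05128205] ((428.9620361328125, 198.8551788330078), (4.456688404083252, 29.896953582763672), 15.068489074707031) 0.06576794896370705 0.009493607204149677 [ 0.563 -0.191  0.042] [[0.533, -0.176], [0.595, -0.197], [0.592, -0.206], [0.53, -0.185]]
[180.57957245 221.29453682] ((178.8686065673828, 220.36129760742188), (35.028663635253906, 19.564788818359375), 19.983104705810547) 0.0410875273325194 0.07555043602709065 [0.53  0.341 0.042] [[0.524, 0.383], [0.563, 0.37], [0.535, 0.3], [0.497, 0.313]]
[232.73560517 240.22444183] ((231.94338989257812, 238.69810485839844), (29.944599151611328, 45.3289794921875), 15.945395469665527) 0.09463144409305732 0.06389998223453443 [0.488 0.229 0.042] [[0.452, 0.272], [0.543, 0.247], [0.524, 0.186], [0.434, 0.212]]
[227.16478555 298.16252822] ((226.33407592773438, 298.7554931640625), (33.70174789428711, 22.137420654296875), 82.40535736083984) 0.045376543490436856 0.06800886636886068 [0.365 0.24  0.042] [[0.396, 0.267], [0.401, 0.222], [0.334, 0.212], [0.329, 0.257]]
```

View pics/topA.png

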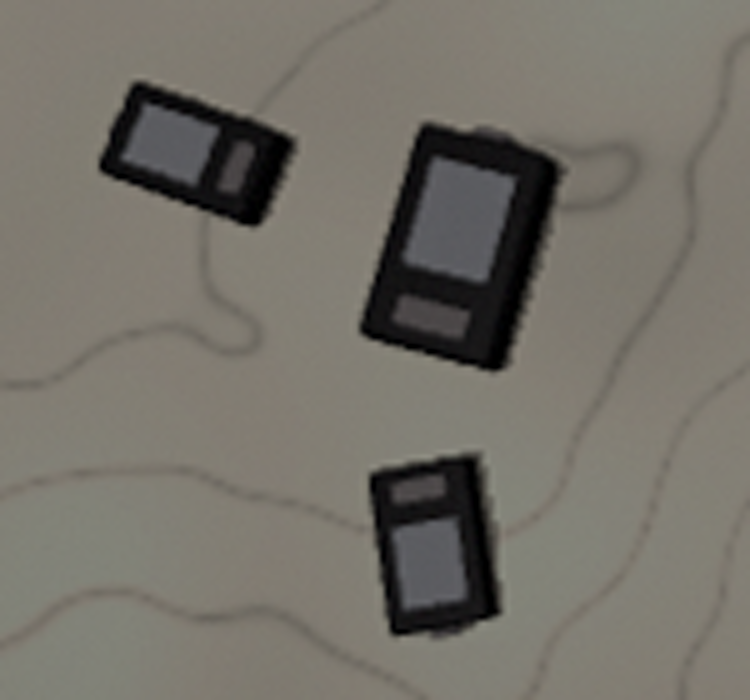

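View pics/topB.png

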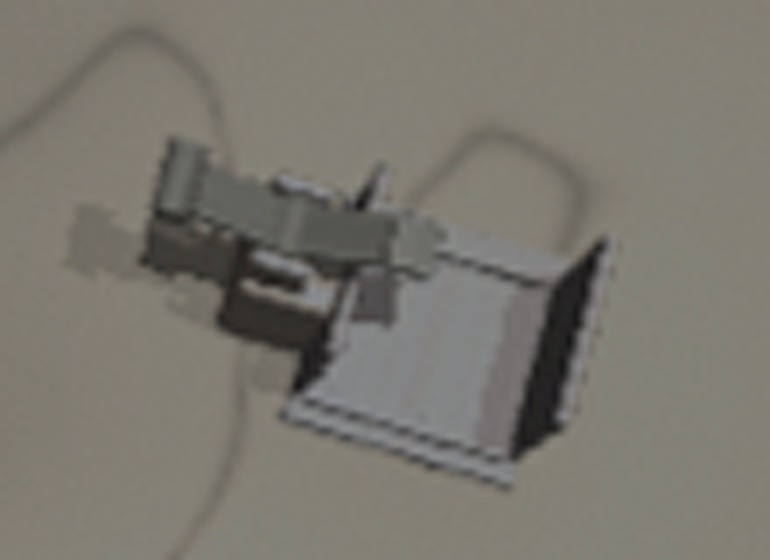

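View pics/sceneB.png

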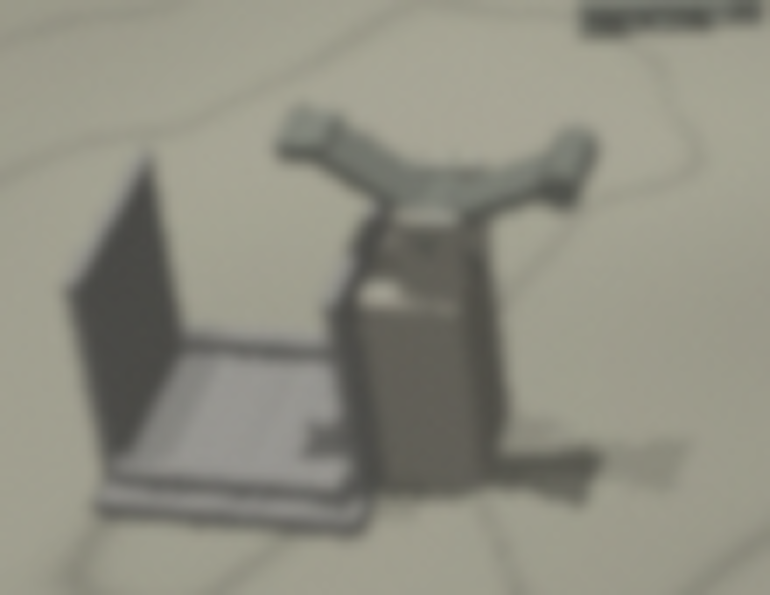

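Run:
```python
from h import *
img,K,E,o=cam("top")
_,K2,E2,_=cam("scene")
B=lambda x,y:(350+x/7,150+y/7)
S=lambda x,y:(165+x/7,195+y/7)
a=onplane(K,E,B(280,415),.0);b=onplane(K,E,B(512,488),0.0)
print(a,b,np.linalg.norm(b-a),np.degrees(np.arctan2(*(b-a)[:2]*[1,1])))
yd=(a-b)/np.linalg.norm(a-b); xd=np.array([yd[1],-yd[0],0]); print("seat",(a+b)/2+.032*xd, yd)
pad=tri([(K,E,B(182,178)),(K2,E2,S(575,150))]);print("paddle",pad)
nose=tri([(K,E,B(420,245)),(K2,E2,S(308,125))]);print("nose",nose)
c1=tri([(K,E,B(602,242)),(K2,E2,S(70,290))]);print("cheek far corner",c1)
# other lookups
for n,p in dict(cone=(332,146),lens=(407,127),clip=(354,284),comb=(233,127)).items(): print(n,onplane(K,E,p,0.005)[:2])
```

```text
[ 0.54893316 -0.11290955  0.        ] [ 0.52377966 -0.18482018  0.        ] 0.07618292109783857 -160.72076355388324
seat [ 0.56656187 -0.15943038  0.        ] [0.33017234 0.94392067 0.        ]
paddle [ 0.60209755 -0.06841165  0.10445294]
nose [ 0.57977151 -0.13569342  0.10744402]
cheek far corner [ 0.58748142 -0.20044072  0.06918335]
cone [0.69631935 0.01116585]
lens [ 0.73720222 -0.16131954]
clip [ 0.38817919 -0.02616416]
comb [0.74678743 0.23504441]
```

>>> {"fn": "move_arm", "kwargs": {"steps": [[8.7,0,0,-4.1,0,0,0],[8.7,2,-4,-4.1,0,0,-0.08],[8.7,3,-4,-4,0,0,-0.08],[8.7,3,-4,0,0,0,-0.08],[8.7,3,-4,0,0,0,-0.08]]}}

```text
time_s: 0.77
tool_pos: [0.2413, -0.4652, 0.3096]
tool_rot: [179.8, 0.0, 38.5]
force: [1.2, 0.5, 1.2]
grip_width: 0.0868
```

```bash
cat >> h.py <<'E'
def plan(pos,rot,n=None,g=8.7,o=None):
    """print rows from the present pose to target pose (world), in tool axes"""
    o=env.get_obs() if o is None else o
    p0=np.array(o["tool_pos"]);R0=R.from_euler("xyz",o["tool_rot"],degrees=True)
    R1=R.from_euler("xyz",rot,degrees=True) if not isinstance(rot,R) else rot
    rv=(R0.inv()*R1).as_rotvec(); dp=np.array(pos)-p0
    m=max(1,int(np.ceil(max(np.linalg.norm(rv)/.122,np.linalg.norm(dp)/.0405)))); n=max(n or 1,m)
    rows=[]
    for i in range(n):
        Ri=R0*R.from_rotvec(rv*i/n)
        rows.append([g]+np.round(Ri.inv().apply(dp/n)*100,2).tolist()+np.round(rv/n,4).tolist())
    print(n,"rows; t",o["time_s"])
    for r in rows: print(r)
E
python3 -c "
from h import *
plan([.598,-.07,.26],[180,0,70.7])"
```

```text
14 rows; t 0.7667
[8.7, 3.75, -0.62, 0.35, 0.0003, 0.0001, -0.0401]
[8.7, 3.77, -0.47, 0.35, 0.0003, 0.0001, -0.0401]
[8.7, 3.79, -0.32, 0.35, 0.0003, 0.0001, -0.0401]
[8.7, 3.8, -0.17, 0.35, 0.0003, 0.0001, -0.0401]
[8.7, 3.8, -0.02, 0.35, 0.0003, 0.0001, -0.0401]
[8.7, 3.8, 0.14, 0.35, 0.0003, 0.0001, -0.0401]
[8.7, 3.79, 0.29, 0.35, 0.0003, 0.0001, -0.0401]
[8.7, 3.78, 0.44, 0.35, 0.0003, 0.0001, -0.0401]
[8.7, 3.76, 0.59, 0.35, 0.0003, 0.0001, -0.0401]
[8.7, 3.73, 0.74, 0.35, 0.0003, 0.0001, -0.0401]
[8.7, 3.7, 0.89, 0.35, 0.0003, 0.0001, -0.0401]
[8.7, 3.66, 1.04, 0.35, 0.0003, 0.0001, -0.0401]
[8.7, 3.61, 1.19, 0.35, 0.0003, 0.0001, -0.0401]
[8.7, 3.56, 1.33, 0.35, 0.0003, 0.0001, -0.0401]
```

>>> {"fn": "move_arm", "kwargs": {"steps": [[0,3.8,-0.6,0.3,0,0,-0.04],[0,3.8,-0.5,0.3,0,0,-0.04],[0,3.8,-0.3,0.3,0,0,-0.04],[0,3.8,-0.2,0.3,0,0,-0.04],[0,3.8,0,0.3,0,0,-0.04]]}}

```text
time_s: 1.18
tool_pos: [0.3695, -0.3232, 0.293]
tool_rot: [179.9, 0.0, 49.8]
force: [1.3, -0.1, -0.1]
grip_width: 0.0614
```

>>> {"fn": "move_arm", "kwargs": {"steps": [[0,3.8,0.1,0.3,0,0,-0.04],[0,3.8,0.3,0.3,0,0,-0.04],[0,3.8,0.4,0.3,0,0,-0.04],[0,3.8,0.6,0.3,0,0,-0.04],[0,3.8,0.7,0.3,0,0,-0.04]]}}

```text
time_s: 1.6
tool_pos: [0.4976, -0.1811, 0.278]
tool_rot: [179.9, 0.0, 61.3]
force: [0.8, -1.6, 1.1]
grip_width: 0.0286
```

>>> {"fn": "move_arm", "kwargs": {"steps": [[0,3.8,0.9,0.3,0,0,-0.04],[0,3.8,1,0.3,0,0,-0.04],[0,3.8,1.2,0.3,0,0,-0.04],[0,3.6,1.3,0.3,0,0,-0.04],[0,0,0,0,0,0,0]]}}

```text
time_s: 2.02
tool_pos: [0.6037, -0.0564, 0.2644]
tool_rot: [-179.9, -0.4, 71.1]
force: [-2.0, 1.3, -0.3]
grip_width: 0.0017
```

Run:
```python
from h import *
i,K,E,o=cam("wrist"); save(i,"w1"); print(o["tool_pos"],o["tool_rot"],o["qpos"])
np.savez("w1",K=K,E=E)
```

```text
[ 0.60367301 -0.05642985  0.26439855] [-179.90864103   -0.38986733   71.06506119] [ 34.11566024  15.38008087 -37.93713302  84.08092683   9.04352016
  83.69705034 -22.73906743]
```

View pics/w1.png

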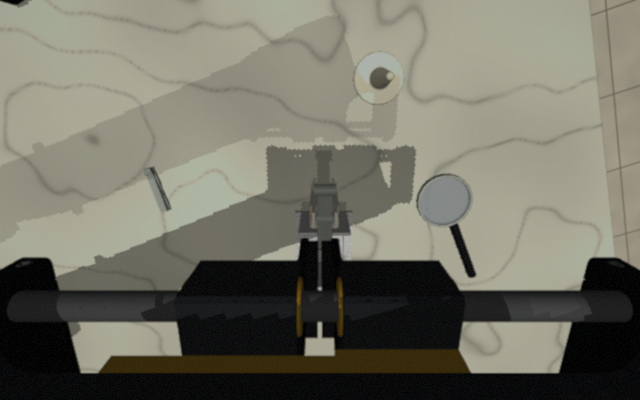

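Run:
```python
from h import *
z=np.load("w1.npz");K,E=z["K"],z["E"]
i=cv2.imread("pics/w1.png")[:,:,::-1]; save(i,"w1c",(250,130,430,270),4)
print(proj(K,E,[[.598,-.071,.101],[.602,-.068,.104],[.58,-.136,.106],[.567,-.159,.006],[.590,-.100,.084]]))
```

```text
[[319.59332269 192.32631657]
 [322.40060528 189.18937544]
 [323.3981014  254.97616842]
 [319.1538586  239.04497396]
 [321.31530091 214.5840676 ]]
```

View pics/w1c.png

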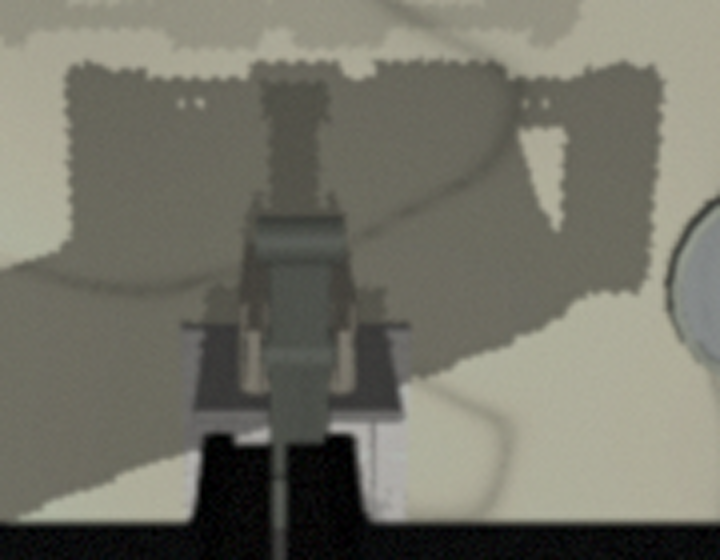

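Run:
```python
from h import *
z=np.load("w1.npz");K,E=z["K"],z["E"]
C=lambda x,y:(250+x/4,130+y/4)
p=onplane(K,E,C(298,237),.102); print("paddle",p)
# +y cheek top edges, outer top corners z=.075: 
a=onplane(K,E,C(183,326),.075);b=onplane(K,E,C(410,326),.075);print(a,b,np.linalg.norm(a-b),np.degrees(np.arctan2(*(b-a)[[1,0]])),(a+b)/2)
plan([p[0],p[1],.15],[180,0,70.7],g=0)
```

```text
paddle [ 0.60380692 -0.0692756   0.102     ]
[ 0.56332778 -0.09048974  0.075     ] [ 0.62283532 -0.11080492  0.075     ] 0.06287967519370528 -18.849307920477024 [ 0.59308155 -0.10064733  0.075     ]
3 rows; t 2.0667
[0, -0.27, 0.16, 3.82, -0.0007, -0.0011, 0.0007]
[0, -0.27, 0.16, 3.82, -0.0007, -0.0011, 0.0007]
[0, -0.27, 0.16, 3.82, -0.0007, -0.0011, 0.0007]
```

>>> {"fn": "move_arm", "kwargs": {"steps": [[0,-0.3,0.15,3.8,0,0,0],[0,-0.3,0.15,3.8,0,0,0],[0,-0.3,0.15,3.8,0,0,0],[0,0,0,1,0,0,0],[0,0,0,0.7,0,0,0]]}}

```text
time_s: 2.48
tool_pos: [0.6001, -0.0773, 0.1328]
tool_rot: [-179.8, 0.1, 70.2]
force: [0.3, 0.0, 0.4]
grip_width: 0.0005
```

>>> {"fn": "move_arm", "kwargs": {"steps": [[0,0,0,0.7,0,0,0],[0,0,0,0.7,0,0,0],[0,0,0,0.7,0,0,0],[0,0,0,0.7,0,0,0],[0,0,0,0,0,0,0]]}}

```text
time_s: 2.9
tool_pos: [0.6017, -0.0756, 0.106]
tool_rot: [-180.0, 0.0, 70.4]
force: [-0.2, 0.7, -0.3]
grip_width: 0.0008
```

Run:
```python
from h import *
i,K,E,o=cam("scene"); save(i,"s2",(140,120,340,300),4); print(o["tool_pos"],o["tool_rot"],o["qpos"],o["force"])
```

```text
[ 0.6017133  -0.07563924  0.10602774] [-1.79953993e+02  1.94737699e-02  7.03617313e+01] [ 34.0760677   21.13373092 -35.8878425   95.9749922   13.25270464
  67.24416432 -24.79330091] [-0.21649163  0.71300651 -0.27117424]
```

View pics/s2.png

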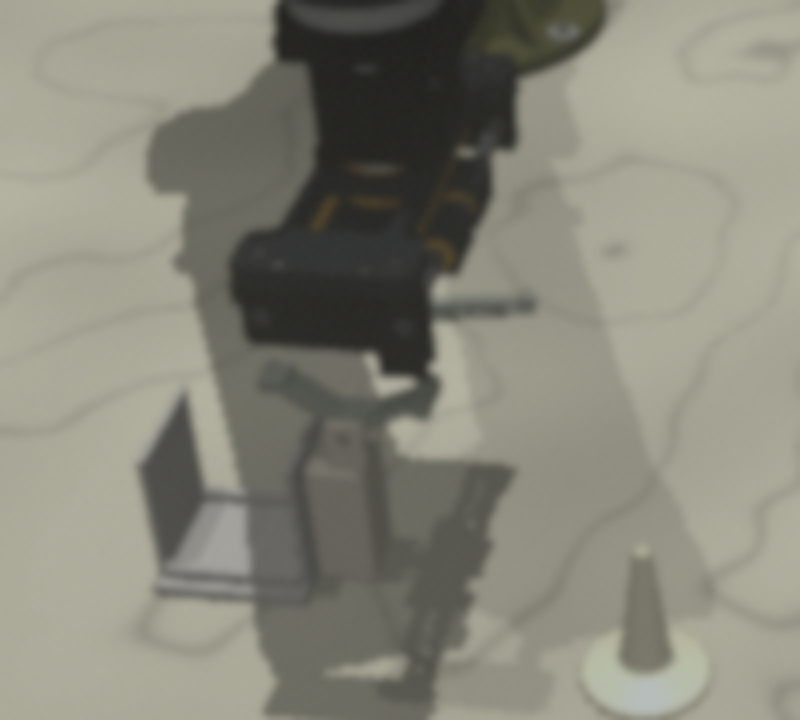

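Run:
```python
from h import *
i,K,E,o=cam("scene"); print(env.tip_reach)
t=o["tool_pos"]
for dz in (0,.006,.025): print((proj(K,E,t-[0,0,dz])-[140,120])*4)
print((proj(K,E,[[.604,-.069,.101],[.598,-.071,.101]])-[140,120])*4)
i,K,E,o=cam("wrist"); save(i,"w3",(200,100,440,280),3.3)
```

```text
0.025
[[405.31212475 383.6810542 ]]
[[406.52798558 394.2907371 ]]
[[410.31877505 427.36941945]]
[[421.46790891 394.22883245]
 [415.90097142 387.20138486]]
```

View pics/w3.png

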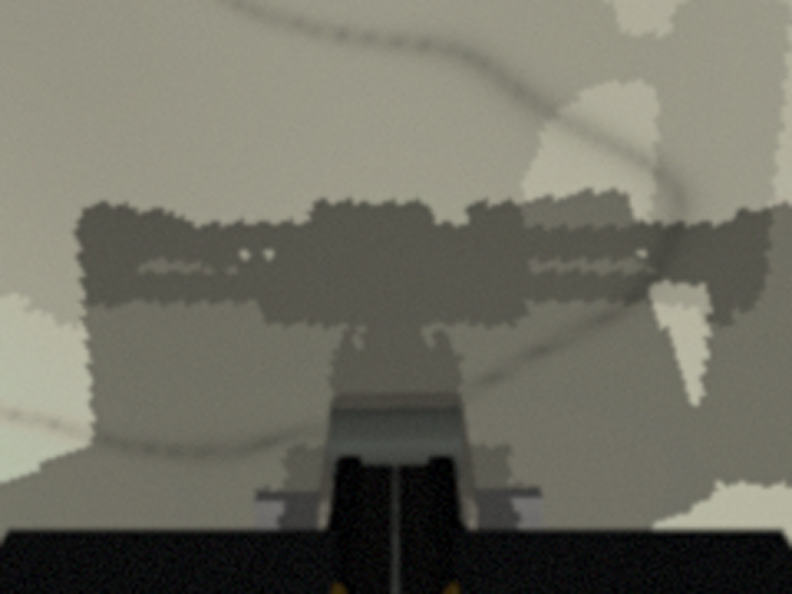

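Run:
```python
from h import *
i,K,E,o=cam("wrist")
T=np.eye(4);T[:3,:3]=R.from_euler("xyz",o["tool_rot"],degrees=True).as_matrix();T[:3,3]=o["tool_pos"]
for x in (0,.0095):
  for z in (-.03,-.01,0,.01,.025):
    print(x,z,proj(K,E,(T@[x,0,z,1])[:3]))
print(proj(K,E,[.604,-.069,.101]),proj(K,E,[.598,-.071,.101]))
```

```text
0 -0.03 [[320.06728108 276.28657909]]
0 -0.01 [[320.0493599 256.4232308]]
0 0 [[320.04175225 247.99111348]]
0 0.01 [[320.03487367 240.36708749]]
0 0.025 [[320.02570894 230.20914847]]
0.0095 -0.03 [[320.088515   257.84094217]]
0.0095 -0.01 [[320.06801696 239.64308117]]
0.0095 0 [[320.05933915 231.93905619]]
0.0095 0.01 [[320.05150513 224.98412506]]
0.0095 0.025 [[320.04108527 215.73352584]]
[[318.69747718 232.05486393]] [[309.83347798 238.46822077]]
```

>>> {"fn": "move_arm", "kwargs": {"steps": [[0,0,0,0.5,0,0,0],[0,0,0,0.5,0,0,0],[0,0,0,0,0,0,0]]}}

```text
time_s: 3.35
tool_pos: [0.6028, -0.0753, 0.0965]
tool_rot: [179.9, -0.1, 70.4]
force: [1.3, -0.3, 4.4]
grip_width: 0.0005
```

Run:
```python
from h import *
i,K,E,o=cam("scene"); save(i,"s3",(170,180,270,280),6); print(o["tool_pos"],o["force"],o["wrist_torque"])
i,K,E,o=cam("wrist"); save(i,"w4",(250,180,390,260),5)
```

```text
[ 0.60276907 -0.07529471  0.09653771] [ 1.34458758 -0.25846406  4.38290297] [ 0.01051034 -0.28320131  0.0414934 ]
```

View pics/s3.png

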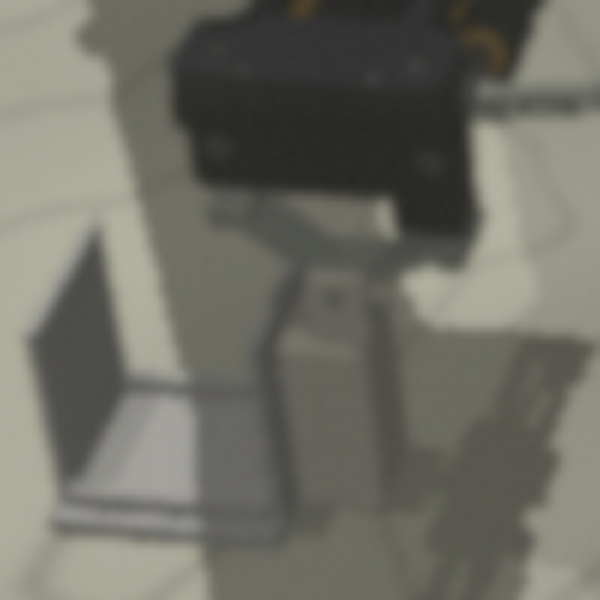

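View pics/w4.png

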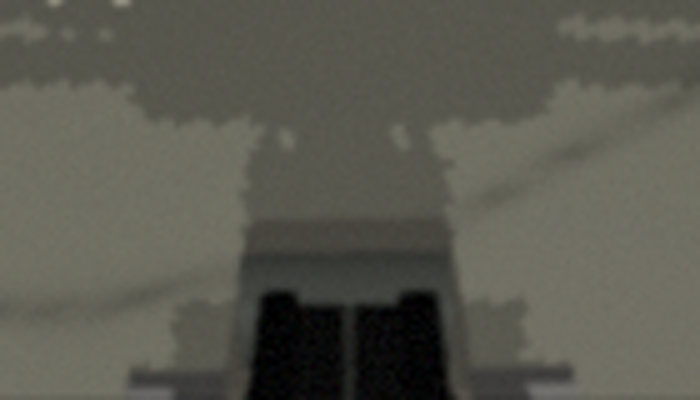

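Run:
```python
from h import *
i,K,E,o=cam("scene")
T=np.eye(4);T[:3,:3]=R.from_euler("xyz",o["tool_rot"],degrees=True).as_matrix();T[:3,3]=o["tool_pos"]
for p in [(0,0,.025),(0,0,0),(.0375,.095,-.045),(-.0375,.095,-.045),(.0375,-.095,-.045),(-.0375,-.095,-.045)]:
    print(p,(proj(K,E,(T@[*p,1])[:3])-[170,180])*6)
```

```text
(0, 0, 0.025) [[438.35400178 306.40304355]]
(0, 0, 0) [[430.93947423 241.5408165 ]]
(0.0375, 0.095, -0.045) [[460.84471563 326.39936181]]
(-0.0375, 0.095, -0.045) [[192.00053754 305.04967643]]
(0.0375, -0.095, -0.045) [[607.46658523 -37.48515602]]
(-0.0375, -0.095, -0.045) [[380.62045677 -52.03158216]]
```

Run:
```python
from h import *
a=cv2.imread("pics/scene0.png")[:,:,::-1]
i,K,E,o=cam("scene")
c=np.hstack([a[190:275,170:270],i[190:275,170:270]]); save(c,"cmp1",None,4)
```

```text
(no output)
```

View pics/cmp1.png

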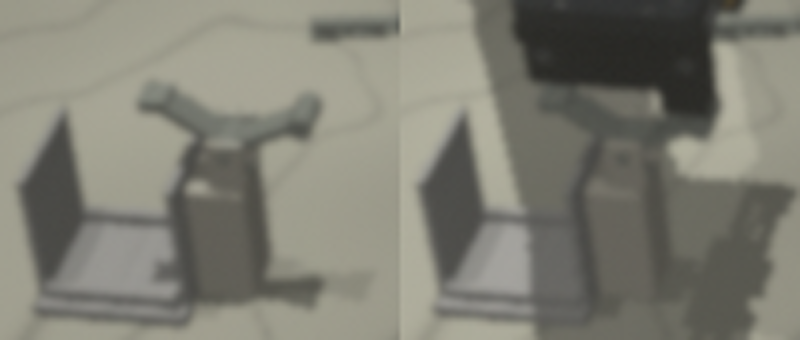

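>>> {"fn": "move_arm", "kwargs": {"steps": [[0,0,0,0.5,0,0,0],[0,0,0,0.5,0,0,0]]}}

```text
time_s: 3.72
tool_pos: [0.6034, -0.0735, 0.088]
tool_rot: [179.9, -0.2, 70.4]
force: [1.7, 3.6, 3.0]
grip_width: 0.0006
```

Run:
```python
from h import *
a=cv2.imread("pics/scene0.png")[:,:,::-1]
i,K,E,o=cam("scene");print(o["tool_pos"],o["force"],o["wrist_torque"])
c=np.hstack([a[190:275,170:270],i[190:275,170:270]]); save(c,"cmp2",None,4)
```

```text
[ 0.60344687 -0.07345982  0.08795986] [1.74743812 3.63825316 2.97149017] [ 0.61624529 -0.34380006 -0.05348732]
```

View pics/cmp2.png

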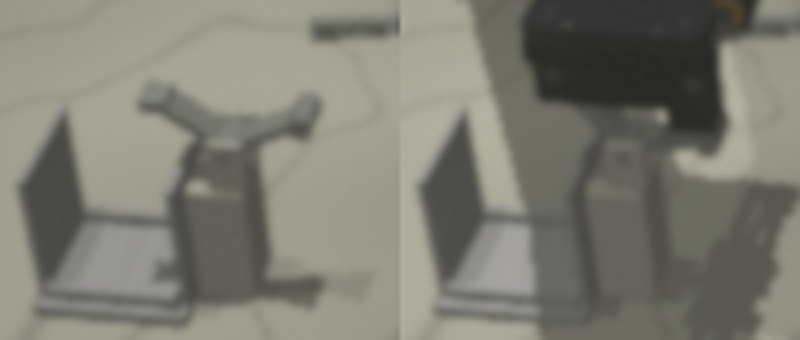

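>>> {"fn": "move_arm", "kwargs": {"steps": [[0,0.4,0,0.3,0,0,0],[0,0.3,0,0.5,0,0,0]]}}

```text
time_s: 3.93
tool_pos: [0.6041, -0.07, 0.0784]
tool_rot: [-180.0, 0.1, 70.3]
force: [-0.1, -0.5, 1.3]
grip_width: 0.0004
```

Run:
```python
from h import *
a=cv2.imread("pics/scene0.png")[:,:,::-1]
i,K,E,o=cam("scene");print(o["tool_pos"],o["force"],o["wrist_torque"])
c=np.hstack([a[190:275,170:270],i[190:275,170:270]]); save(c,"cmp3",None,4)
```

```text
[ 0.6040952  -0.07002578  0.0784192 ] [-0.08436695 -0.49140848  1.26319958] [-0.06252952 -0.07455696 -0.0402622 ]
```

View pics/cmp3.png

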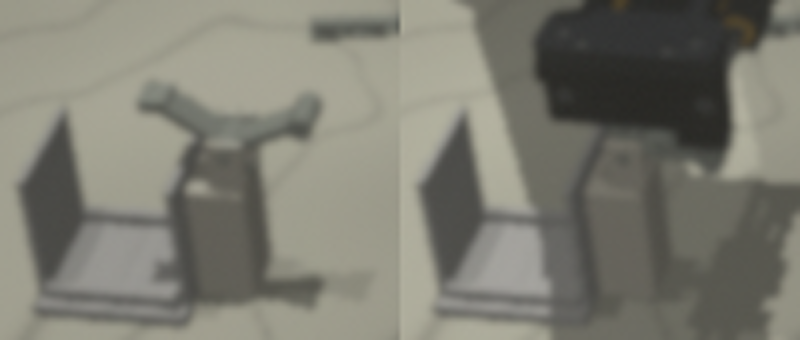

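>>> {"fn": "move_arm", "kwargs": {"steps": [[0,0.2,0,-1,0,0,0],[0,0.5,0,-2,0,0,0],[0,0.5,0,-4,0,0,0],[0,0,0,-4,0,0,0],[0,0,0,-4,0,0,0]]}}

```text
time_s: 4.4
tool_pos: [0.6079, -0.0572, 0.2307]
tool_rot: [-179.9, 0.0, 70.4]
force: [1.0, -0.4, 0.2]
grip_width: 0.0005
```

Run:
```python
from h import *
a=cv2.imread("pics/scene0.png")[:,:,::-1]
i,K,E,o=cam("scene");print(o["tool_pos"],o["force"],o["wrist_torque"])
c=np.hstack([a[170:275,170:270],i[170:275,170:270]]); save(c,"cmp4",None,4)
i,K,E,o=cam("wrist"); save(i,"w5")
np.savez("w5",K=K,E=E); print(o["tool_pos"],o["tool_rot"],o["qpos"])
```

```text
[ 0.60787634 -0.05719691  0.23066534] [ 1.0357294  -0.42000291  0.16782123] [-0.02987817 -0.17617405 -0.0162214 ]
[ 0.61229761 -0.05731617  0.24025234] [ 1.79267337e+02 -1.36277653e-01  7.03676918e+01] [ 33.45788941  16.34845979 -37.571684    85.74884728  10.17675523
  80.57042396 -24.16702769]
```

View pics/cmp4.png

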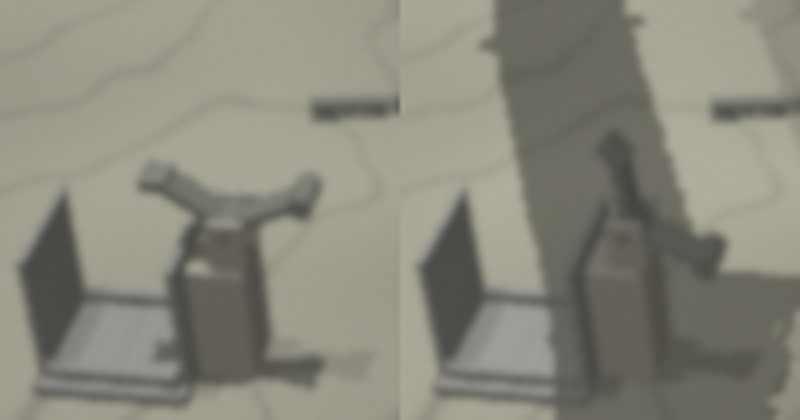

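View pics/w5.png

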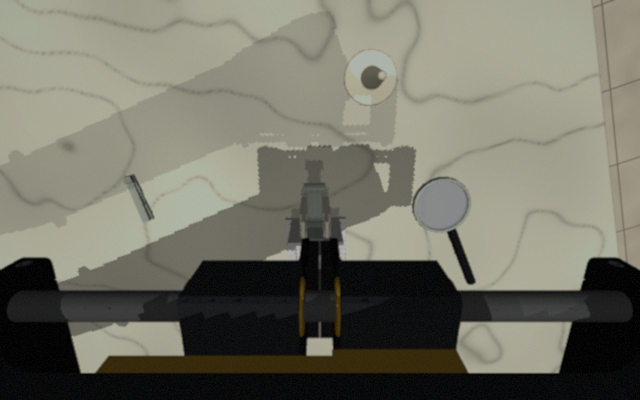

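```bash
cat > kin.py <<'E'
import numpy as np
from scipy.spatial.transform import Rotation as R
from scipy.optimize import least_squares
D=[([70.88104677,18.43507574,-4.01413518,83.16708642,1.29283771,78.54012983,-3.25964317],[0.2213136,-0.61062965,0.21157494],[-179.9028,0.0037,19.927]),
([34.11566024,15.38008087,-37.93713302,84.08092683,9.04352016,83.69705034,-22.73906743],[0.60367301,-0.05642985,0.26439855],[-179.9086,-0.38987,71.065]),
([34.0760677,21.13373092,-35.8878425,95.9749922,13.25270464,67.24416432,-24.79330091],[0.6017133,-0.07563924,0.10602774],[-179.954,0.01947,70.3617]),
([33.45788941,16.34845979,-37.571684,85.74884728,10.17675523,80.57042396,-24.16702769],[0.61229761,-0.05731617,0.24025234],[179.267,-0.136,70.3677])]
S=None
def fk(q,p,s):
    q=np.array(q); r=lambda a,x:R.from_euler(a,x,degrees=True)
    Rm=r('z',s[0]*q[0]); P=np.array([0,0,p[0]])
    Rm=Rm*r('y',q[1]); P=P+Rm.apply([p[4],0,p[1]])
    Rm=Rm*r('z',s[1]*q[2])*r('y',q[3]); P=P+Rm.apply([p[5],0,p[2]])
    Rm=Rm*r('z',s[2]*q[4])*r('y',q[5]); P=P+Rm.apply([p[6],0,p[3]])
    Rm=Rm*r('z',s[3]*q[6])
    return P,Rm
E
python3 - <<'E'
from kin import *
import itertools
for s in itertools.product([1,-1],repeat=4):
    e=[]; off=[]
    for q,p,t in D:
        P,Rm=fk(q,[0]*7,s); Rt=R.from_euler('xyz',t,degrees=True); off.append(Rm.inv()*Rt)
    d=max((off[0].inv()*o).magnitude() for o in off)*57.3
    if d<5:
        f=lambda p:np.concatenate([fk(q,p,s)[0]-np.array(P) for q,P,t in D]+[1e-3*np.array(p[4:])])
        r=least_squares(f,[.3,.4,.4,.2,0,0,0]); print(s,d,off[0].as_rotvec(degrees=True),r.x.round(3),np.abs(r.fun).max())
E
```

```text
(-1, -1, -1, -1) 0.000467423480267923 [8.98115532e-06 7.92524640e-06 9.00001331e+01] [0.248 0.478 0.504 0.376 0.038 0.004 0.031] 0.02168327205479026
```

```bash
cat >> kin.py <<'E'
s=(-1,-1,-1,-1)
def fk2(q,p):
    # p: base xyz(3), link after q2, after q3 (rot z), after q4, q5, after q6: offsets 3 each at elbow, wrist, tool
    q=np.array(q); r=lambda a,x:R.from_euler(a,x,degrees=True)
    P=np.array([0,0,p[0]]); Rm=r('z',-q[0])
    P=P+Rm.apply([p[1],0,0]); Rm=Rm*r('y',q[1]); P=P+Rm.apply([p[2],p[3],p[4]])
    Rm=Rm*r('z',-q[2]); P=P+Rm.apply([p[5],0,0]); Rm=Rm*r('y',q[3]); P=P+Rm.apply([p[6],p[7],p[8]])
    Rm=Rm*r('z',-q[4]); P=P+Rm.apply([p[9],0,0]); Rm=Rm*r('y',q[5]); P=P+Rm.apply([p[10],p[11],p[12]])
    Rm=Rm*r('z',-q[6])*r('z',90); P=P+Rm.apply([p[13],p[14],0]); return P,Rm
L=[4,8,12,0]
def fit(D,w=3e-2):
    f=lambda p:np.concatenate([fk2(q,p)[0]-np.array(P) for q,P,t in D]+[w*np.delete(p,L)])
    x0=np.zeros(15);x0[[0,4,8,12]]=[.3,.45,.45,.3]
    r=least_squares(f,x0); return r.x, r.fun[:3*len(D)].reshape(-1,3)
E
python3 - <<'E'
from kin import *
np.set_printoptions(suppress=True,precision=4)
for w in (1,.1,.03,.003):
    x,e=fit(D,w); print(x); print(np.abs(e).max(1))
E
```

```text
[ 0.2058  0.0003  0.0004 -0.0059  0.4853 -0.0004  0.0003 -0.0051  0.5059
  0.0004  0.0004 -0.0048  0.3533 -0.0055 -0.    ]
[0.0039 0.0005 0.0021 0.0004]
[ 0.2504  0.0002 -0.0008 -0.011   0.4694 -0.0022  0.0007 -0.0068  0.5152
  0.0001 -0.0006 -0.0016  0.3812 -0.0071 -0.0005]
[0.0003 0.0001 0.0001 0.0001]
[ 0.2548  0.0006 -0.0014 -0.0115  0.4697 -0.0029  0.0007 -0.0086  0.5149
 -0.0002 -0.0018  0.0002  0.3865 -0.0066 -0.0005]
[0. 0. 0. 0.]
[ 0.2569  0.0012 -0.0011 -0.0116  0.4689 -0.001   0.0007 -0.0099  0.5139
 -0.0007 -0.0011  0.0014  0.3877 -0.0064 -0.0013]
[0. 0. 0. 0.]
```

```bash
cat > ik.py <<'E'
from kin import *
X,_=fit(D,.1)
lo=np.array([-163.93,-17.29,-79.2,3.27,-89.18,5.43,-154.24]);hi=np.array([163.93,119.83,71.16,140.29,269.18,117.66,154.24])
def err(q,P,Rt):
    p,r=fk2(q,X); return np.concatenate([P-p,0.3*(Rt*r.inv()).as_rotvec()])
def jac(q,P,Rt):
    e0=err(q,P,Rt); J=np.zeros((6,7))
    for i in range(7):
        d=np.array(q,float);d[i]+=.01; J[:,i]=-(err(d,P,Rt)-e0)/np.radians(.01)
    return e0,J
def track(q,poses,damp=.01):
    """DLS tracking; returns q, worst error, min margin"""
    q=np.array(q,float); worst=0
    for P,Rt in poses:
        for k in range(3):
            e,J=jac(q,P,Rt); dq=J.T@np.linalg.solve(J@J.T+damp**2*np.eye(6),e)
            q=np.clip(q+np.degrees(np.clip(dq,-.2,.2)),lo+.5,hi-.5)
        worst=max(worst,np.linalg.norm(err(q,P,Rt)))
    return q,worst
def path(P0,R0,P1,R1,lift=0,n=None):
    rv=(R0.inv()*R1).as_rotvec(); n=n or max(3,int(np.ceil(max(np.linalg.norm(rv)/.11,np.linalg.norm(np.array(P1)-P0)/.04))))
    return [(np.array(P0)+(np.array(P1)-P0)*i/n,R0*R.from_rotvec(rv*i/n)) for i in range(1,n+1)]
E
cat > search.py <<'E'
from ik import *
import warnings
OFF=np.array([0,0,-.029]) # grasp point in tool
q0=D[3][0]; P0=np.array(D[3][1]);R0=R.from_euler('xyz',D[3][2],degrees=True)
yaw=np.radians(-16)
def Rtool(Robj,al,flip):
    ty=np.array([0,1,0])*flip; tz=np.array([-np.sin(al),0,-np.cos(al)]); tx=np.cross(ty,tz)
    return Robj*R.from_matrix(np.column_stack([tx,ty,tz]))
Ro=R.from_euler('z',yaw)
oc=np.array([.49,.231,.021])
def run(al,flip,off,phi,xy):
    Rg=Rtool(Ro,al,flip); G=oc+Ro.apply([off,0,0]); Pg=G-Rg.apply(OFF)
    # approach via hover pose
    hov=Pg-Rg.apply([0,0,.1])
    q,w1=track(q0,path(P0,R0,[.55,.1,.30],R0)+path([.55,.1,.3],R0,hov,Rg)+path(hov,Rg,Pg,Rg))
    zo=np.array([np.cos(phi),np.sin(phi),0]);xo=np.array([0,0,1.]);Ro2=R.from_matrix(np.column_stack([xo,np.cross(zo,xo),zo]))
    R2=Rtool(Ro2,al,flip); G2=np.array([*xy,.047])+Ro2.apply([off,0,0]); P2=G2-R2.apply(OFF)
    up=Pg+[0,0,.15]; up2=P2+[0,0,.12]
    qq,w2=track(q,path(Pg,Rg,up,Rg)+path(up,Rg,up2,R2)+path(up2,R2,P2,R2))
    return w1,w2,q,qq
if __name__=="__main__":
    res=[]
    for al in (0,20,35,45,):
        for flip in (1,-1):
            for phi in range(90,360,30):
                for xy in ((.5,.06),(.6,.1),(.7,.12)):
                    w1,w2,q,qq=run(np.radians(al),flip,.015,np.radians(phi),xy)
                    res.append((max(w1,w2),w1,w2,al,flip,phi,xy,qq.round(0)))
    res.sort(key=lambda r:r[0])
    for r in res[:25]: print(np.round(r[:3],4),*r[3:])
E
time python3 search.py
```

```text
[0. 0. 0.] 20 -1 300 (0.5, 0.06) [ 48.  59. -45.  88. -16.  92.  40.]
[0. 0. 0.] 20 -1 300 (0.6, 0.1) [ 41.  68. -51.  72. -11.  94.  30.]
[0. 0. 0.] 35 1 90 (0.5, 0.06) [-11.  39. -33. 102.  55.  96. -67.]
[0. 0. 0.] 35 1 90 (0.6, 0.1) [-16.  47. -26.  86.  56.  99. -59.]
[0. 0. 0.] 35 -1 270 (0.5, 0.06) [ 55.  34. -39. 111. -34.  65.  39.]
[0. 0. 0.] 35 -1 300 (0.5, 0.06) [ 52.  53. -54.  93.  -5.  83.  33.]
[0. 0. 0.] 35 -1 300 (0.6, 0.1) [ 44.  62. -57.  78.  -0.  86.  24.]
[0. 0. 0.] 35 -1 330 (0.5, 0.06) [ 42.  65. -63.  79.  14. 104.  36.]
[0. 0. 0.] 45 1 90 (0.5, 0.06) [ -5.  33. -36. 105.  51.  88. -62.]
[0. 0. 0.] 45 1 90 (0.6, 0.1) [-11.  42. -29.  89.  52.  91. -56.]
[0. 0. 0.] 45 1 120 (0.7, 0.12) [ -9.  39. -31.  94.  67.  76. -38.]
[0. 0. 0.] 45 -1 300 (0.5, 0.06) [ 54.  48. -58.  97.   0.  78.  28.]
[0. 0. 0.] 45 -1 300 (0.6, 0.1) [ 44.  57. -59.  82.   6.  81.  20.]
[0. 0. 0.] 45 -1 330 (0.5, 0.06) [ 44.  61. -66.  85.  19.  97.  35.]
[0. 0. 0.] 45 -1 330 (0.6, 0.1) [ 32.  67. -65.  67.  21. 103.  33.]
[0. 0. 0.] 45 1 90 (0.7, 0.12) [-15.  51. -24.  72.  53.  94. -48.]
[0. 0. 0.] 45 -1 270 (0.6, 0.1) [ 53.  43. -54. 101. -14.  57.  14.]
[0. 0. 0.] 35 1 120 (0.7, 0.12) [-14.  43. -29.  94.  75.  83. -45.]
[0. 0. 0.] 45 -1 270 (0.5, 0.06) [ 57.  30. -45. 113. -27.  60.  30.]
[0. 0. 0.] 20 1 90 (0.6, 0.1) [-22.  55. -23.  81.  63. 110. -61.]
[0. 0. 0.] 35 -1 270 (0.6, 0.1) [ 53.  47. -50.  99. -23.  60.  24.]
[0. 0. 0.] 35 1 90 (0.7, 0.12) [-19.  56. -22.  68.  58. 101. -50.]
[0. 0. 0.] 45 -1 270 (0.7, 0.12) [ 45.  53. -56.  86.  -4.  60.   5.]
[0. 0. 0.] 45 -1 300 (0.7, 0.12) [ 34.  66. -59.  64.  10.  88.  18.]
[0. 0. 0.] 20 1 90 (0.5, 0.06) [-18.  48. -28.  98.  59. 107. -71.]
real	2m24.488s
user	2m24.345s
sys	0m0.201s
```

```bash
cat > g.py <<'E'
from h import *
OFF=np.array([0,0,-.029])
def Rtool(Ro,al,flip=1):
    al=np.radians(al);ty=np.array([0,1.,0])*flip; tz=np.array([-np.sin(al),0,-np.cos(al)]); return Ro*R.from_matrix(np.column_stack([np.cross(ty,tz),ty,tz]))
E
python3 - <<'E'
from g import *
Ro=R.from_euler('z',-16,degrees=True); Rg=Rtool(Ro,45); print(Rg.as_euler('xyz',degrees=True))
G=np.array([.49,.231,.021])+Ro.apply([.015,0,0]); P=G-Rg.apply(OFF); print("Pg",P)
H=P-Rg.apply([0,0,.12]); print("hover",H)
plan(H,Rg,g=7.5)
E
```

```text
[-180.  -45.  164.]
Pg [0.4847072  0.23251769 0.0004939 ]
hover [0.56627296 0.20912908 0.08534672]
15 rows; t 4.5
[7.5, 1.57, -0.9, 1.01, 0.0433, 0.0405, -0.1025]
[7.5, 1.61, -0.69, 1.1, 0.0433, 0.0405, -0.1025]
[7.5, 1.62, -0.48, 1.19, 0.0433, 0.0405, -0.1025]
[7.5, 1.61, -0.26, 1.28, 0.0433, 0.0405, -0.1025]
[7.5, 1.57, -0.04, 1.35, 0.0433, 0.0405, -0.1025]
[7.5, 1.51, 0.18, 1.41, 0.0433, 0.0405, -0.1025]
[7.5, 1.42, 0.39, 1.45, 0.0433, 0.0405, -0.1025]
[7.5, 1.31, 0.6, 1.49, 0.0433, 0.0405, -0.1025]
[7.5, 1.18, 0.79, 1.51, 0.0433, 0.0405, -0.1025]
[7.5, 1.02, 0.97, 1.51, 0.0433, 0.0405, -0.1025]
[7.5, 0.86, 1.13, 1.51, 0.0433, 0.0405, -0.1025]
[7.5, 0.67, 1.27, 1.49, 0.0433, 0.0405, -0.1025]
[7.5, 0.48, 1.39, 1.45, 0.0433, 0.0405, -0.1025]
[7.5, 0.27, 1.49, 1.4, 0.0433, 0.0405, -0.1025]
[7.5, 0.06, 1.57, 1.34, 0.0433, 0.0405, -0.1025]
```

Run:
```python
from g import *
Ro=R.from_euler('z',-16,degrees=True); Rg=Rtool(Ro,45)
plan([.60,.20,.2],Rg,g=7.5)
```

```text
15 rows; t 4.5
[7.5, 1.59, -0.66, 0.24, 0.0433, 0.0405, -0.1025]
[7.5, 1.63, -0.48, 0.33, 0.0433, 0.0405, -0.1025]
[7.5, 1.66, -0.29, 0.42, 0.0433, 0.0405, -0.1025]
[7.5, 1.66, -0.1, 0.49, 0.0433, 0.0405, -0.1025]
[7.5, 1.64, 0.09, 0.56, 0.0433, 0.0405, -0.1025]
[7.5, 1.6, 0.28, 0.62, 0.0433, 0.0405, -0.1025]
[7.5, 1.53, 0.47, 0.67, 0.0433, 0.0405, -0.1025]
[7.5, 1.45, 0.65, 0.7, 0.0433, 0.0405, -0.1025]
[7.5, 1.34, 0.82, 0.73, 0.0433, 0.0405, -0.1025]
[7.5, 1.22, 0.99, 0.74, 0.0433, 0.0405, -0.1025]
[7.5, 1.08, 1.14, 0.74, 0.0433, 0.0405, -0.1025]
[7.5, 0.93, 1.27, 0.73, 0.0433, 0.0405, -0.1025]
[7.5, 0.76, 1.39, 0.7, 0.0433, 0.0405, -0.1025]
[7.5, 0.59, 1.49, 0.67, 0.0433, 0.0405, -0.1025]
[7.5, 0.4, 1.57, 0.62, 0.0433, 0.0405, -0.1025]
```

>>> {"fn": "move_arm", "kwargs": {"steps": [[7.5,1.6,-0.7,0.2,0.043,0.04,-0.102],[7.5,1.6,-0.5,0.3,0.043,0.04,-0.102],[7.5,1.7,-0.3,0.4,0.043,0.04,-0.102],[7.5,1.7,-0.1,0.5,0.043,0.04,-0.102],[7.5,1.6,0.1,0.6,0.043,0.04,-0.102]]}}

```text
time_s: 4.92
tool_pos: [0.6037, 0.0284, 0.2174]
tool_rot: [-170.9, -14.1, 98.9]
force: [1.2, 0.6, 0.1]
grip_width: 0.0263
```

>>> {"fn": "move_arm", "kwargs": {"steps": [[7.5,1.6,0.3,0.6,0.043,0.04,-0.102],[7.5,1.5,0.5,0.7,0.043,0.04,-0.102],[7.5,1.4,0.6,0.7,0.043,0.04,-0.102],[7.5,1.3,0.8,0.7,0.043,0.04,-0.102],[7.5,1.2,1,0.7,0.043,0.04,-0.102]]}}

```text
time_s: 5.33
tool_pos: [0.6007, 0.112, 0.204]
tool_rot: [-169.6, -30.7, 127.7]
force: [0.7, 0.2, 1.0]
grip_width: 0.0591
```

>>> {"fn": "move_arm", "kwargs": {"steps": [[7.5,1.1,1.1,0.7,0.043,0.04,-0.102],[7.5,0.9,1.3,0.7,0.043,0.04,-0.102],[7.5,0.8,1.4,0.7,0.043,0.04,-0.102],[7.5,0.6,1.5,0.7,0.043,0.04,-0.102],[7.5,0.4,1.6,0.6,0.043,0.04,-0.102]]}}

```text
time_s: 5.75
tool_pos: [0.5915, 0.1971, 0.1854]
tool_rot: [-178.4, -45.2, 160.3]
force: [-1.2, 3.3, -3.2]
grip_width: 0.075
```

>>> {"fn": "move_arm", "kwargs": {"steps": [[7.5,0,0,0,0,0,0],[7.5,0,0,0,0,0,0]]}}

```text
time_s: 5.92
tool_pos: [0.593, 0.1912, 0.1864]
tool_rot: [-177.0, -44.4, 158.7]
force: [-0.3, -0.3, 0.3]
grip_width: 0.0746
```

Run:
```python
from g import *
i,K,E,o=cam("wrist"); save(i,"w6")
np.savez("w6",K=K,E=E); print(o["tool_pos"],o["tool_rot"],o["qpos"].round(1))
```

```text
[0.59295857 0.19120009 0.18643313] [-177.00992036  -44.40911453  158.73936215] [  8.7  54.3 -41.   51.6   2.4 117.   41.8]
```

View pics/w6.png

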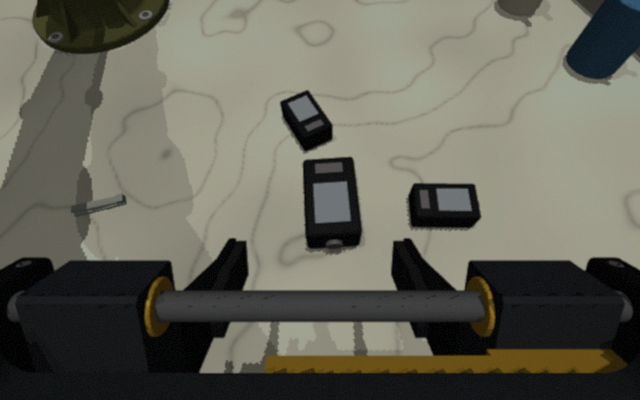

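Run:
```python
from g import *
i=cv2.imread("pics/w6.png")[:,:,::-1]; save(i,"w6c",(270,80,490,260),3.6)
z=np.load("w6.npz");K,E=z["K"],z["E"]
m=(i.max(2)<48).astype(np.uint8); m[240:]=0
# window (front) quad: bluish-grey
n,l,st,c=cv2.connectedComponentsWithStats(m)
for k in range(1,n):
    if st[k,4]>300: print(k,st[k],c[k])
    if st[k,4]>300 and abs(c[k][0]-332)<15 and abs(c[k][1]-205)<25:
        cn,_=cv2.findContours((l==k).astype(np.uint8),0,2); print(cv2.minAreaRect(max(cn,key=cv2.contourArea)))
```

```text
1 [  36    0  133   54 4425] [91.19322034 22.50824859]
3 [ 567    0   73   79 3828] [605.77324974  40.23641588]
6 [ 281   91   51   60 1285] [307.30505837 124.99143969]
7 [ 304  158   57   82 2510] [331.08446215 202.08047809]
((331.7658386230469, 199.00732421875), (81.64764404296875, 55.06686782836914), 88.21009063720703)
8 [ 409  184   71   44 1916] [440.63674322 208.66649269]
```

View pics/w6c.png

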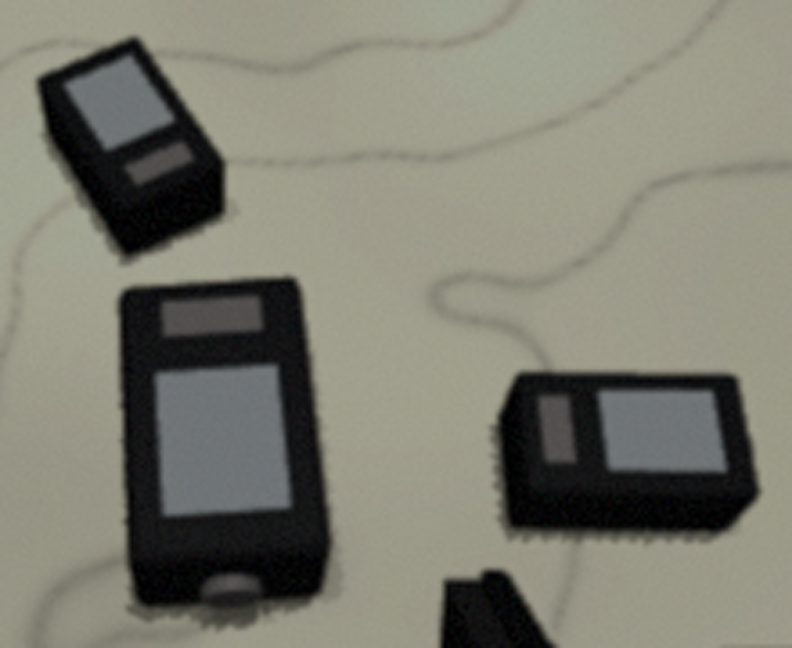

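Run:
```python
from g import *
z=np.load("w6.npz");K,E=z["K"],z["E"]
C=lambda x,y:(270+x/3.6,80+y/3.6)
w=np.array([onplane(K,E,C(*p),.042) for p in [(121,289),(299,279),(328,550),(134,558)]])
print(w.round(4)); s=[np.linalg.norm(w[i]-w[(i+1)%4]) for i in range(4)];print(np.round(s,4))
c=w.mean(0);a=(w[3]-w[0]+w[2]-w[1]);yaw=np.degrees(np.arctan2(a[1],a[0]));print("center",c,"yaw",yaw)
Ro=R.from_euler('z',yaw,degrees=True); 
for al in (35,40):
  Rg=Rtool(Ro,al); G=np.array([c[0],c[1],.021])+Ro.apply([.015,0,0]); P=G-Rg.apply(OFF); H=P-Rg.apply([0,0,.11]); print(al,"P",P,"H",H,Rg.as_euler('xyz',degrees=True))
  plan(H,Rg,g=7.5)
```

```text
[[0.4405 0.2194 0.042 ]
 [0.4564 0.2726 0.042 ]
 [0.5428 0.2469 0.042 ]
 [0.5266 0.1953 0.042 ]]
[0.0555 0.0901 0.054  0.0894]
center [0.49159792 0.23355513 0.042     ] yaw -16.091714181446797
35 P [ 0.49002822  0.23400796 -0.00275541] H [0.55064958 0.21652    0.08735132] [180.         -35.         163.90828582]
3 rows; t 5.9667
[7.5, -1.19, 0.45, 3.54, 0.003, -0.0547, -0.0212]
[7.5, -1.0, 0.44, 3.6, 0.003, -0.0547, -0.0212]
[7.5, -0.81, 0.43, 3.65, 0.003, -0.0547, -0.0212]
40 P [ 0.48809973  0.23456429 -0.00121529] H [0.55603603 0.21496612 0.0830496 ] [180.         -40.         163.90828582]
3 rows; t 5.9667
[7.5, -1.42, 0.47, 3.51, 0.0039, -0.0256, -0.0211]
[7.5, -1.34, 0.45, 3.55, 0.0039, -0.0256, -0.0211]
[7.5, -1.26, 0.44, 3.58, 0.0039, -0.0256, -0.0211]
```

Run:
```python
from g import *
c=[.4915,.2335]
Ro=R.from_euler('z',-16,degrees=True); Rg=Rtool(Ro,35); G=np.array([c[0],c[1],.028])+Ro.apply([.015,0,0]); P=G-Rg.apply(OFF); H=P-Rg.apply([0,0,.09]); print("P",P,"H",H)
plan(H,Rg,g=7.5)
```

```text
P [0.48992957 0.23395031 0.00424459] H [0.53955171 0.2197214  0.07796827]
4 rows; t 5.9667
[7.5, -0.85, 0.33, 3.03, 0.0025, -0.041, -0.0162]
[7.5, -0.73, 0.32, 3.06, 0.0025, -0.041, -0.0162]
[7.5, -0.61, 0.32, 3.08, 0.0025, -0.041, -0.0162]
[7.5, -0.49, 0.32, 3.11, 0.0025, -0.041, -0.0162]
```

>>> {"fn": "move_arm", "kwargs": {"steps": [[7.5,-0.8,0.3,3,0.002,-0.041,-0.016],[7.5,-0.7,0.3,3,0.002,-0.041,-0.016],[7.5,-0.6,0.3,3.1,0.002,-0.041,-0.016],[7.5,-0.5,0.3,3.1,0.002,-0.041,-0.016],[7.5,0,0,0,0,0,0]]}}

```text
time_s: 6.38
tool_pos: [0.5329, 0.2202, 0.078]
tool_rot: [179.9, -35.3, 164.3]
force: [-1.7, 0.2, -0.7]
grip_width: 0.0746
```

Run:
```python
from g import *
i,K,E,o=cam("wrist"); save(i,"w7"); print(o["tool_pos"],o["tool_rot"],o["qpos"].round(1))
i,K,E,o=cam("scene"); save(i,"s7",(320,120,480,260),5)
c=[.4915,.2335]
Ro=R.from_euler('z',-16,degrees=True); Rg=Rtool(Ro,35); G=np.array([c[0],c[1],.028])+Ro.apply([.015,0,0]); P=G-Rg.apply(OFF)
plan(P,Rg,g=7.5)
```

```text
[0.53288171 0.22015596 0.07800104] [179.89413964 -35.27400112 164.33323155] [ 12.2  47.2 -43.   74.9   6.6  94.8  45.6]
3 rows; t 6.4833
[7.5, -0.07, 0.02, 3.08, 0.0014, 0.0001, 0.0003]
[7.5, -0.07, 0.02, 3.08, 0.0014, 0.0001, 0.0003]
[7.5, -0.07, 0.03, 3.08, 0.0014, 0.0001, 0.0003]
```

View pics/w7.png

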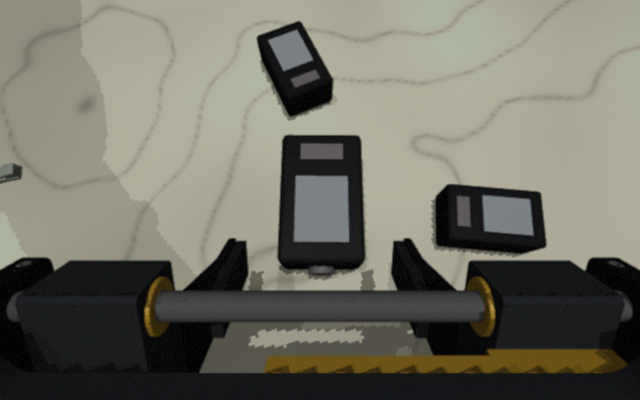

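View pics/s7.png

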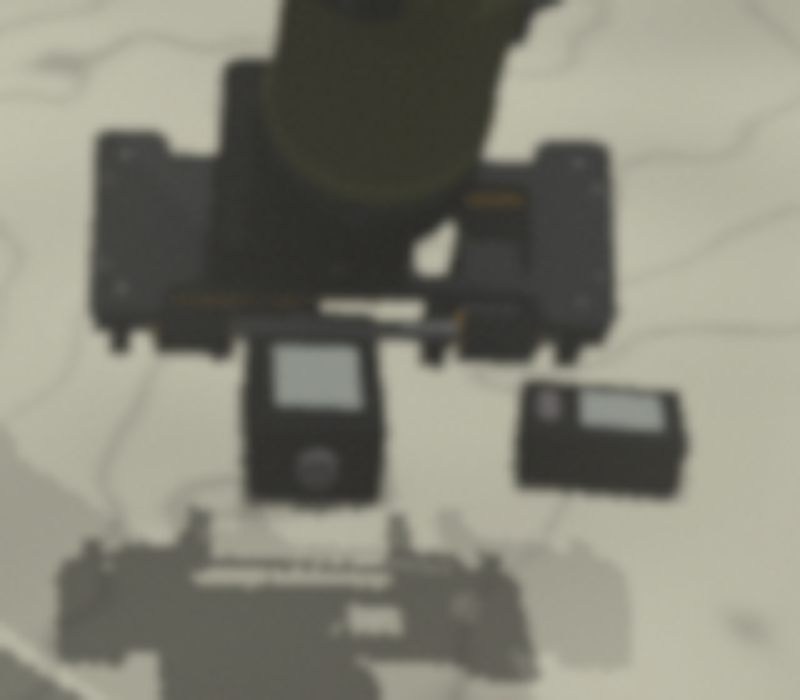

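>>> {"fn": "move_arm", "kwargs": {"steps": [[7.5,-0.05,0,2.5,0,0,0],[7.5,-0.05,0,2.5,0,0,0],[7.5,-0.05,0,2,0,0,0],[7.5,-0.05,0,1,0,0,0],[7.5,0,0,0,0,0,0]]}}

```text
time_s: 6.9
tool_pos: [0.4969, 0.2313, 0.0125]
tool_rot: [179.8, -35.1, 164.0]
force: [-0.1, -0.2, 0.6]
grip_width: 0.0749
```

Run:
```python
from g import *
i,K,E,o=cam("wrist"); save(i,"w8"); print(o["tool_pos"],o["tool_rot"],o["qpos"].round(1),o["force"])
i,K,E,o=cam("scene"); save(i,"s8",(320,120,480,260),5)
c=[.4915,.2335]
Ro=R.from_euler('z',-16,degrees=True); Rg=Rtool(Ro,35); G=np.array([c[0],c[1],.028])+Ro.apply([.015,0,0]); P=G-Rg.apply(OFF)
plan(P,Rg,g=7.5)
```

```text
[0.49691423 0.23134641 0.01253377] [179.76986462 -35.0809416  163.98192031] [ 12.7  47.9 -42.5  82.8   7.1  86.2  45.2] [-0.09669616 -0.1916999   0.58816107]
1 rows; t 7.0
[7.5, 0.2, -0.03, 1.31, 0.0059, 0.0012, -0.0001]
```

View pics/w8.png

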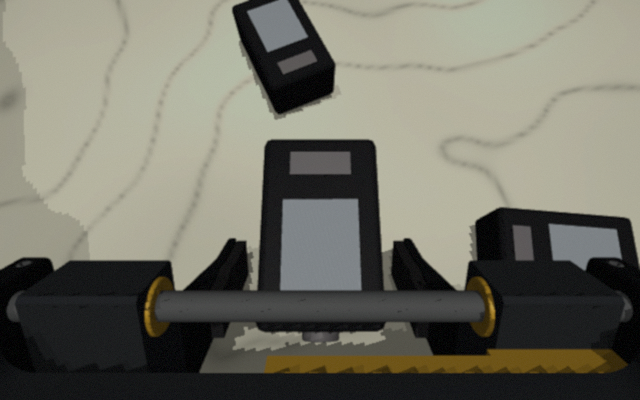

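View pics/s8.png

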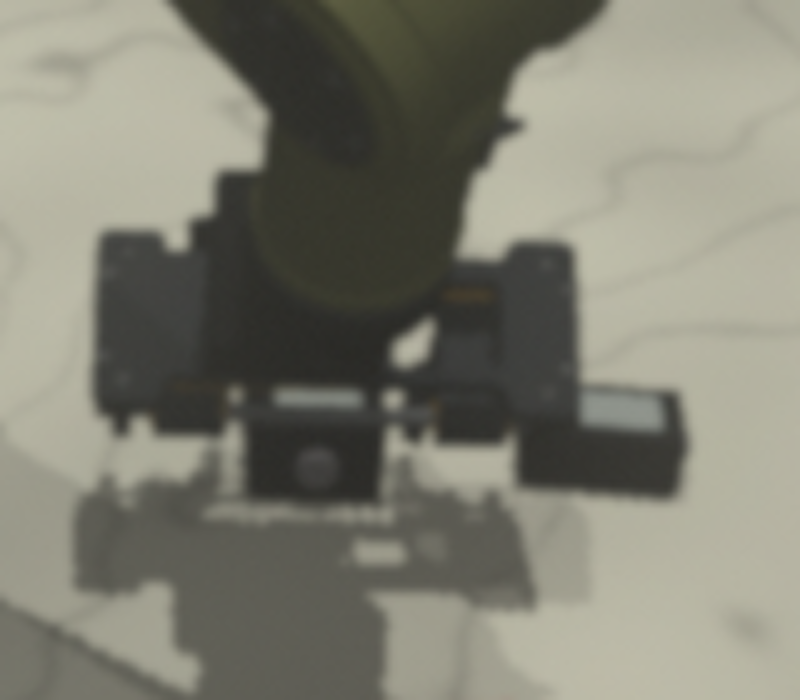

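>>> {"fn": "move_arm", "kwargs": {"steps": [[7.5,0.2,0,1.3,0,0,0],[7.5,0,0,0,0,0,0]]}}

```text
time_s: 7.17
tool_pos: [0.4885, 0.2346, 0.0035]
tool_rot: [179.7, -35.0, 164.0]
force: [-0.4, -0.7, -0.7]
grip_width: 0.0754
```

>>> {"fn": "move_arm", "kwargs": {"steps": [[5,0,0,0,0,0,0],[5,0,0,0,0,0,0],[5,0,0,0,0,0,0],[5,0,0,0,0,0,0],[5,0,0,0,0,0,0]], "force": 25}}

```text
time_s: 7.58
tool_pos: [0.4888, 0.2344, 0.0035]
tool_rot: [179.7, -35.0, 164.0]
force: [1.5, -1.6, 2.8]
grip_width: 0.0582
```

Run:
```python
from g import *
i,K,E,o=cam("wrist"); save(i,"w9"); print(o["tool_pos"],o["tool_rot"],o["qpos"].round(1),o["force"],o["grip_width"])
```

```text
[0.4888371  0.23440523 0.00348855] [179.74381269 -34.98789854 164.03300363] [ 12.6  47.8 -42.5  84.3   7.1  84.8  45. ] [ 1.48465135 -1.55689598  2.81788015] 0.05815600127176959
```

View pics/w9.png

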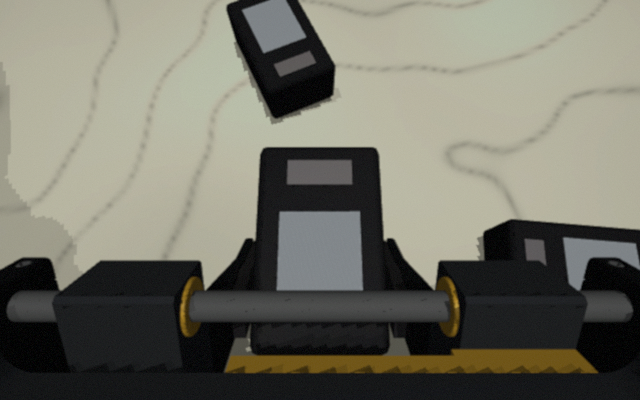

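```bash
cat >> g.py <<'E'
def T(o): return np.array(o["tool_pos"]),R.from_euler("xyz",o["tool_rot"],degrees=True)
E
python3 - <<'E'
from g import *
o=env.get_obs(); p,Rt=T(o)
Ro=R.from_euler('z',-16,degrees=True); c=np.array([.4915,.2335,.021])
rc=Rt.inv().apply(c-p); rR=Rt.inv()*Ro; np.savez("rel",rc=rc,q=rR.as_quat()); print(rc,rR.as_rotvec(degrees=True))
plan(p+[0,0,.12],Rt,g=5)
zo=np.array([0,1.,0]);xo=np.array([0,0,1.]);Ro2=R.from_matrix(np.column_stack([xo,np.cross(zo,xo),zo]))
R2=Ro2*rR.inv(); P2=np.array([.5,.06,.050])-R2.apply(rc); print("P2",P2,R2.as_euler('xyz',degrees=True))
o2=dict(o); o2["tool_pos"]=p+[0,0,.12]
plan(P2+[0,0,.09],R2,g=5,o=o2)
from ik import *
q,w=track(o["qpos"],path(p,Rt,p+[0,0,.12],Rt)+path(p+[0,0,.12],Rt,P2+[0,0,.09],R2)+path(P2+[0,0,.09],R2,P2,R2)); print(q,w)
E
```

```text
[ 7.77970180e-03 -2.15844916e-05 -1.59554551e-02] [6.81589586e-02 1.45014945e+02 3.13732176e-01]
3 rows; t 7.6333
[5, 2.29, 0.01, -3.28, 0.0, 0.0, 0.0]
[5, 2.29, 0.01, -3.28, 0.0, 0.0, 0.0]
[5, 2.29, 0.01, -3.28, 0.0, 0.0, 0.0]
P2 [0.50009168 0.04246727 0.04722586] [179.79059394  55.01526017  90.03850634]
16 rows; t 7.6333
[5, -0.28, -1.13, -0.3, 0.0154, -0.0834, 0.0868]
[5, -0.4, -1.11, -0.26, 0.0154, -0.0834, 0.0868]
[5, -0.51, -1.07, -0.2, 0.0154, -0.0834, 0.0868]
[5, -0.62, -1.03, -0.14, 0.0154, -0.0834, 0.0868]
[5, -0.71, -0.97, -0.07, 0.0154, -0.0834, 0.0868]
[5, -0.8, -0.9, 0.01, 0.0154, -0.0834, 0.0868]
[5, -0.87, -0.83, 0.09, 0.0154, -0.0834, 0.0868]
[5, -0.92, -0.75, 0.18, 0.0154, -0.0834, 0.0868]
[5, -0.97, -0.67, 0.27, 0.0154, -0.0834, 0.0868]
[5, -1.0, -0.58, 0.36, 0.0154, -0.0834, 0.0868]
[5, -1.01, -0.48, 0.45, 0.0154, -0.0834, 0.0868]
[5, -1.0, -0.39, 0.54, 0.0154, -0.0834, 0.0868]
[5, -0.98, -0.29, 0.63, 0.0154, -0.0834, 0.0868]
[5, -0.95, -0.2, 0.71, 0.0154, -0.0834, 0.0868]
[5, -0.9, -0.11, 0.79, 0.0154, -0.0834, 0.0868]
[5, -0.84, -0.02, 0.87, 0.0154, -0.0834, 0.0868]
[-17.76968485  37.21528871 -24.42526402 102.16338192  50.81005572
  93.10038151 -64.43782163] 2.0737662826814507e-08
```

>>> {"fn": "move_arm", "kwargs": {"steps": [[5,1.2,0,-1.6,0,0,0],[5,2.3,0,-3.3,0,0,0],[5,2.3,0,-3.3,0,0,0],[5,1.1,0,-1.6,0,0,0],[5,0,0,0,0,0,0]]}}

```text
time_s: 8.05
tool_pos: [0.4897, 0.2358, 0.1273]
tool_rot: [179.5, -34.7, 164.2]
force: [0.6, -0.2, -2.8]
grip_width: 0.0581
```

>>> {"fn": "move_arm", "kwargs": {"steps": [[5,-0.3,-1.1,-0.3,0.015,-0.083,0.087],[5,-0.4,-1.1,-0.3,0.015,-0.083,0.087],[5,-0.5,-1.1,-0.2,0.015,-0.083,0.087],[5,-0.6,-1,-0.1,0.015,-0.083,0.087],[5,-0.7,-1,-0.1,0.015,-0.083,0.087]]}}

```text
time_s: 8.47
tool_pos: [0.4908, 0.173, 0.1264]
tool_rot: [-166.7, -8.0, 140.3]
force: [-0.0, 1.0, -1.5]
grip_width: 0.0577
```

>>> {"fn": "move_arm", "kwargs": {"steps": [[5,-0.8,-0.9,0,0.015,-0.083,0.087],[5,-0.9,-0.8,0.1,0.015,-0.083,0.087],[5,-0.9,-0.7,0.2,0.015,-0.083,0.087],[5,-1,-0.7,0.3,0.015,-0.083,0.087],[5,-1,-0.6,0.4,0.015,-0.083,0.087]]}}

```text
time_s: 8.88
tool_pos: [0.4943, 0.1133, 0.13]
tool_rot: [-164.5, 21.5, 122.2]
force: [0.0, 1.0, -1.8]
grip_width: 0.0582
```

>>> {"fn": "move_arm", "kwargs": {"steps": [[5,-1,-0.5,0.5,0.015,-0.083,0.087],[5,-1,-0.4,0.5,0.015,-0.083,0.087],[5,-1,-0.3,0.6,0.015,-0.083,0.087],[5,-0.9,-0.2,0.7,0.015,-0.083,0.087],[5,-0.9,-0.1,0.8,0.015,-0.083,0.087]]}}

```text
time_s: 9.3
tool_pos: [0.4971, 0.0546, 0.1335]
tool_rot: [-175.1, 49.8, 97.5]
force: [0.2, -0.3, -1.7]
grip_width: 0.0578
```

>>> {"fn": "move_arm", "kwargs": {"steps": [[5,-0.8,0,0.9,0.015,-0.083,0.087],[5,0,0,0,0,0,0],[5,0,0,0,0,0,0]]}}

```text
time_s: 9.55
tool_pos: [0.4976, 0.0426, 0.1324]
tool_rot: [-179.6, 54.5, 90.5]
force: [-0.6, -0.0, -2.2]
grip_width: 0.0576
```

```bash
cat > up.py <<'E'
from g import *
z=np.load("rel.npz"); rc=z["rc"]; rR=R.from_quat(z["q"])
zo=np.array([0,1.,0]);xo=np.array([0,0,1.]);Ro2=R.from_matrix(np.column_stack([xo,np.cross(zo,xo),zo])); R2=Ro2*rR.inv()
def st():
    o=env.get_obs(); p,Rt=T(o); print("t",o["time_s"],"tool",p,o["tool_rot"],"q",o["qpos"].round(0),"F",o["force"].round(1),"grip",o["grip_width"])
    Ro=Rt*rR; print("obj c",p+Rt.apply(rc),"x axis",Ro.apply([1,0,0]).round(3),"z",Ro.apply([0,0,1]).round(3)); return o
E
python3 - <<'E'
from up import *
o=st()
plan(np.array([.5,.06,.055])-R2.apply(rc),R2,g=5)
i,K,E,o=cam("scene"); save(i,"s10",None,1.2)
E
```

```text
t 9.55 tool [0.49763357 0.04263202 0.13237636] [-179.63923189   54.5367137    90.51669357] q [-16.  29. -26. 101.  48.  98. -57.] F [-0.6 -0.  -2.2] grip 0.05760333287239612
obj c [0.49755456 0.06014103 0.13529684] x axis [ 0.006 -0.008  1.   ] z [-0.     1.     0.008]
2 rows; t 9.55
[5, 3.26, 0.14, 2.33, -0.0016, -0.0042, 0.0024]
[5, 3.27, 0.13, 2.32, -0.0016, -0.0042, 0.0024]
```

View pics/s10.png

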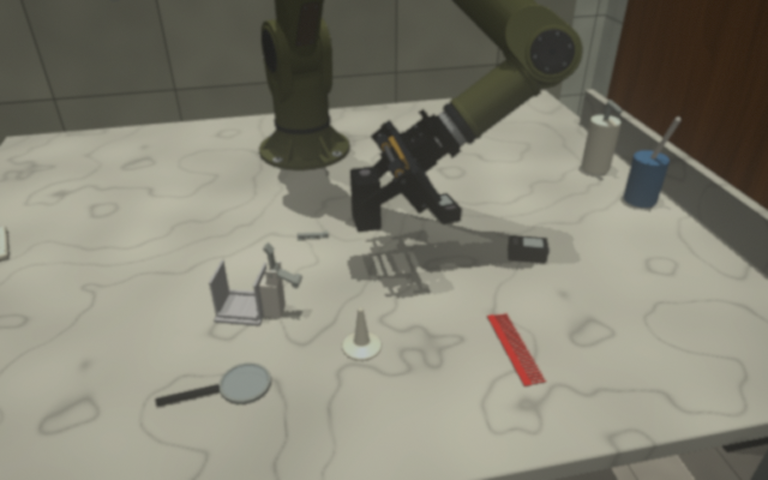

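>>> {"fn": "move_arm", "kwargs": {"steps": [[5,2,0.1,1.4,-0.0016,-0.004,0.002],[5,3,0.1,2.1,-0.0016,-0.004,0.002],[5,1.5,0,1.1,0,0,0],[5,0,0,0,0,0,0]]}}

```text
time_s: 9.93
tool_pos: [0.4993, 0.0414, 0.0521]
tool_rot: [179.9, 55.0, 90.0]
force: [-0.6, -0.5, -1.7]
grip_width: 0.0579
```

Run:
```python
from up import *
o=st()
plan(np.array([.5,.06,.049])-R2.apply(rc),R2,g=5)
i,K,E,o=cam("scene"); save(i,"s11",(240,100,440,260),4)
```

```text
t 9.9333 tool [0.49929974 0.04142861 0.05206265] [179.85761588  54.97322644  89.99057805] q [-18.  36. -25. 103.  50.  94. -64.] F [-0.6 -0.5 -1.7] grip 0.057895780255815966
obj c [0.49924139 0.05895944 0.0548497 ] x axis [ 0.001 -0.001  1.   ] z [0.002 1.    0.001]
1 rows; t 9.9333
[5, 0.54, 0.08, 0.25, -0.0019, -0.0007, -0.0005]
```

View pics/s11.png

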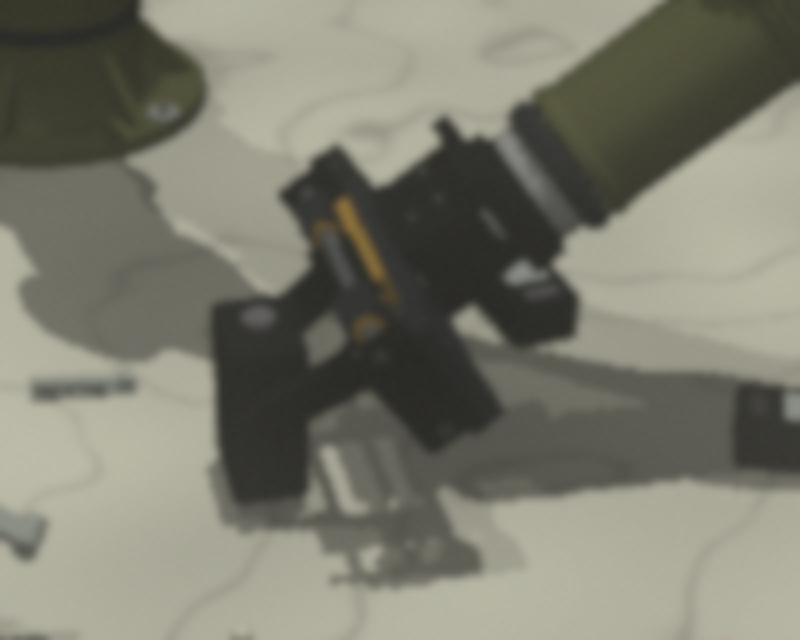

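>>> {"fn": "move_arm", "kwargs": {"steps": [[5,0.33,0.05,0.23,-0.001,0,0],[5,0.16,0,0.11,0,0,0],[5,0,0,0,0,0,0]]}}

```text
time_s: 10.23
tool_pos: [0.5023, 0.0427, 0.0503]
tool_rot: [179.0, 54.9, 89.3]
force: [-0.2, -1.0, -2.1]
grip_width: 0.058
```

```bash
python3 -c "
from up import *
st()"
```

```text
t 10.2333 tool [0.50226078 0.04271876 0.05025359] [178.96266208  54.94566343  89.28914914] q [-18.  36. -25. 102.  51.  94. -64.] F [-0.2 -1.  -2.1] grip 0.05803667102918493
obj c [0.50216781 0.06024836 0.0530474 ] x axis [-0.008 -0.001  1.   ] z [0.001 1.    0.001]
```

>>> {"fn": "move_arm", "kwargs": {"steps": [[5,0.16,0,0.11,0.001,0,0],[5,0,0,0,0,0,0]]}}

```text
time_s: 10.4
tool_pos: [0.5019, 0.0425, 0.0477]
tool_rot: [179.1, 55.0, 89.4]
force: [0.0, -0.3, -3.2]
grip_width: 0.0578
```

```bash
python3 -c "
from up import *
st()"
```

```text
t 10.4 tool [0.50188591 0.04252496 0.04769717] [179.1179851   54.993136    89.36938196] q [-18.  36. -25. 102.  51.  93. -64.] F [ 0.  -0.3 -3.2] grip 0.0578122319888718
obj c [0.50181168 0.06005688 0.0504769 ] x axis [-0.007 -0.     1.   ] z [0.002 1.    0.   ]
```

>>> {"fn": "move_arm", "kwargs": {"steps": [[5,0.16,0,0.11,0.002,0,0],[5,0,0,0,0,0,0]]}}

```text
time_s: 10.57
tool_pos: [0.5016, 0.0423, 0.0452]
tool_rot: [179.3, 55.0, 89.4]
force: [0.2, 0.1, -2.1]
grip_width: 0.0577
```

>>> {"fn": "move_arm", "kwargs": {"steps": [[5,0.16,0,0.11,0.002,0,0],[5,0,0,0,0,0,0]]}}

```text
time_s: 10.73
tool_pos: [0.5017, 0.0424, 0.0449]
tool_rot: [179.4, 55.2, 89.4]
force: [-1.9, 1.5, 5.0]
grip_width: 0.0576
```

```bash
python3 -c "
from up import *
st()"
```

```text
t 10.7333 tool [0.50165695 0.04235431 0.04486301] [179.41279599  55.18230106  89.41400675] q [-18.  37. -25. 102.  51.  94. -65.] F [-1.9  1.5  5. ] grip 0.05763003524389987
obj c [0.50165124 0.05989536 0.04758552] x axis [-0.004  0.003  1.   ] z [ 0.005  1.    -0.003]
```

>>> {"fn": "move_arm", "kwargs": {"steps": [[6.2,0,0,0,0,0,0],[6.6,0,0,0,0,0,0],[7.2,0,0,0,0,0,0],[7.8,0,0,0,0,0,0],[7.8,0,0,0,0,0,0]]}}

```text
time_s: 11.15
tool_pos: [0.5015, 0.0422, 0.0432]
tool_rot: [179.5, 55.1, 89.5]
force: [-0.0, 0.5, 0.5]
grip_width: 0.0752
```

Run:
```python
from up import *
o=st()
i,K,E,o=cam("scene"); save(i,"s12",(240,100,440,260),4)
i,K,E,o=cam("wrist"); save(i,"w12")
```

```text
t 11.15 tool [0.50154204 0.04218582 0.04322121] [179.4614232   55.0506866   89.45719104] q [-18.  37. -24. 102.  51.  93. -65.] F [-0.   0.5  0.5] grip 0.07524998870368581
obj c [0.5015366  0.05972056 0.0459841 ] x axis [-0.003  0.001  1.   ] z [ 0.005  1.    -0.001]
```

View pics/s12.png

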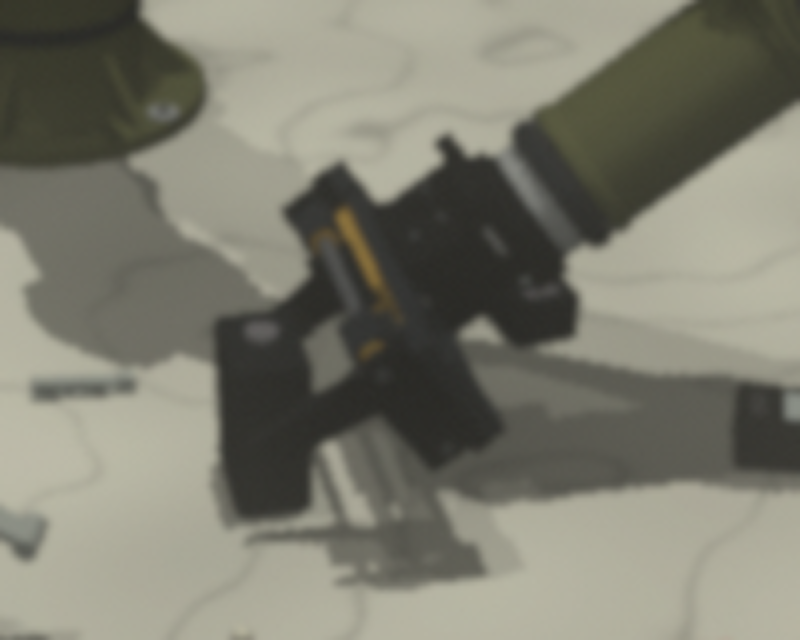

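View pics/w12.png

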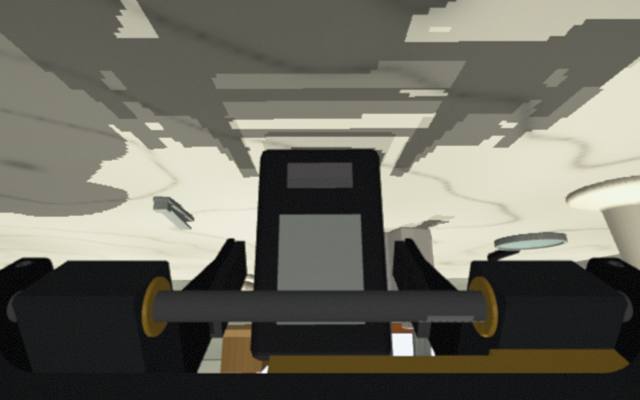

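>>> {"fn": "move_arm", "kwargs": {"steps": [[7.8,0,0,-0.5,0,0,0],[7.8,0,0,-1.5,0,0,0],[7.8,0,0,-3,0,0,0],[7.8,0,0,-4,0,0,0],[7.8,0,0,-4,0,0,0]]}}

```text
time_s: 11.67
tool_pos: [0.5009, 0.1503, 0.1193]
tool_rot: [179.5, 55.1, 89.5]
force: [1.4, 0.2, -0.1]
grip_width: 0.0779
```

Run:
```python
from up import *
o=st()
i,K,E,o=cam("scene"); save(i,"s13",(240,100,440,260),4)
i,K,E,o=cam("top"); save(i,"t13",(220,180,420,330),4); np.savez("t13",K=K,E=E)
i,K,E,o=cam("wrist"); save(i,"w13"); np.savez("w13",K=K,E=E)
```

```text
t 11.6667 tool [0.50089236 0.15028049 0.11930179] [179.51933955  55.0503212   89.47047678] q [-25.  37. -27.  91.  46. 105. -63.] F [ 1.4  0.2 -0.1] grip 0.07786664046598141
obj c [0.50089898 0.1678152  0.12206488] x axis [-0.003  0.001  1.   ] z [ 0.006  1.    -0.001]
```

View pics/s13.png

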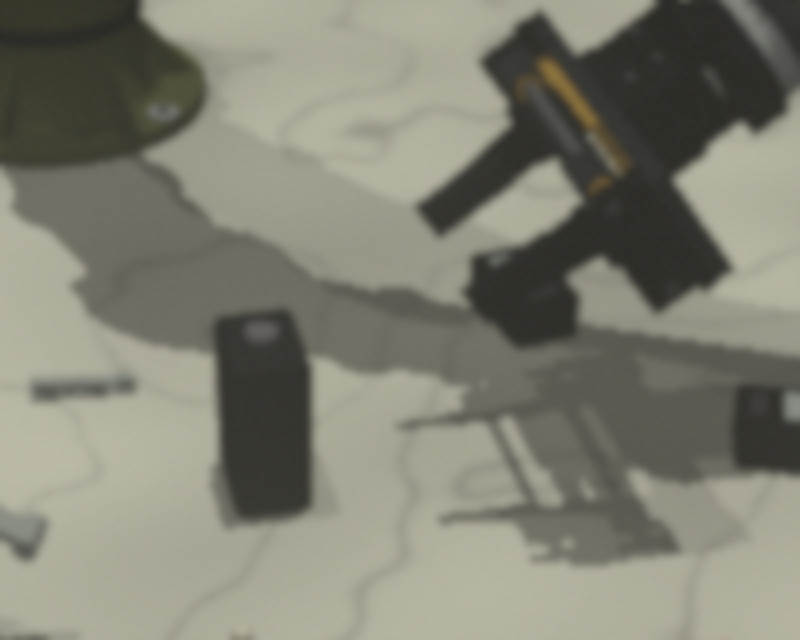

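View pics/t13.png

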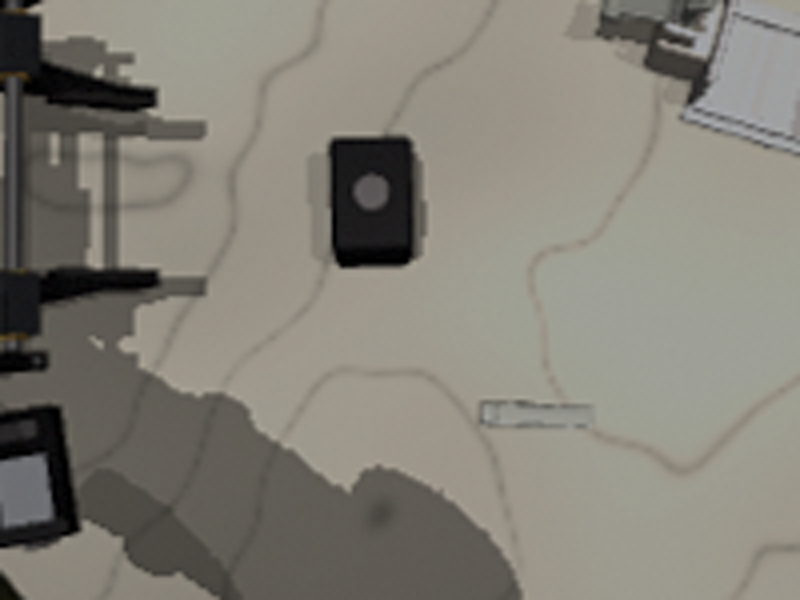

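View pics/w13.png

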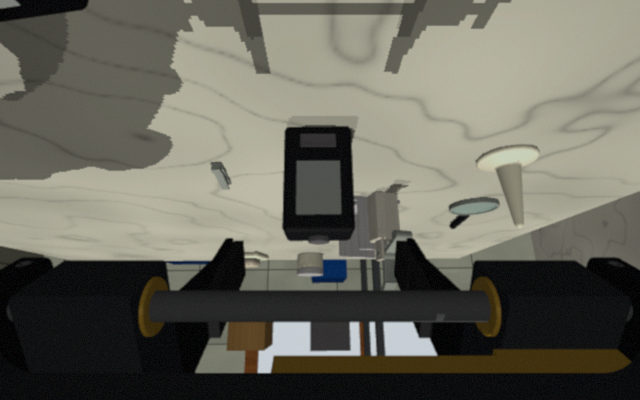

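Run:
```python
from up import *
from ik import track,path,R as RR
z=np.load("t13.npz"); print("button", onplane(z["K"],z["E"],(220+371/4,180+191/4),.099))
o=env.get_obs();p,Rt=T(o)
for psi in (0,180):
    Rd=R.from_euler('xyz',[180,0,psi],degrees=True); L=[.62,-.16,.30] if psi==0 else [.51,-.16,.30]
    m=[.5,.1,.32]
    q,w=track(o["qpos"],path(p,Rt,m,Rd)); print(psi,q.round(),w)
    q,w=track(q,path(m,Rd,L,Rd)); print(q.round(),w)
    g=[.501,.06,.10]; q,w=track(q,path(L,Rd,[.5,.06,.25],Rd)+path([.5,.06,.25],Rd,g,Rd)); print(q.round(),w)
    Rb=R.from_euler('xyz',[180,0,71],degrees=True); q,w=track(q,path(g,Rd,[.5,.06,.3],Rd)+path([.5,.06,.3],Rd,[.567,-.159,.3],Rb)+path([.567,-.159,.3],Rb,[.567,-.159,.105],Rb)); print(q.round(),w)
```

```text
button [0.49932485 0.05894938 0.099     ]
0 [   2.    1.  -16.   91.    0.   88. -103.] 4.223455849265339e-09
[ 16.  17.  -5.  75.   1.  88. -78.] 1.6596362189489626e-08
[   4.    7.  -14.  110.    2.   63. -100.] 1.4624245656006495e-08
[18. 16. -6. 99.  2. 65. -7.] 1.2380643281472126e-08
180 [ 11.  -1. -25.  93.  -0.  88.  77.] 3.177508850903818e-08
[ 25.   2. -10.  92.   0.  86. 105.] 1.4102137426594151e-08
[ 12.   6. -23. 112.   3.  63.  79.] 1.7096091738601966e-08
[ 21.  16. -10.  99.   3.  65.  -8.] 1.3577388187999063e-08
```

Run:
```python
from up import *
o=env.get_obs();p,Rt=T(o); print(Rt.inv().apply([0,0,1]))
Rd=R.from_euler('xyz',[180,0,0],degrees=True)
o2=dict(o);o2["tool_pos"]=p+[0,0,.08]
plan([.56,.0,.32],Rd,g=7.5,o=o2)
```

```text
[-0.81622914  0.00819443 -0.57767019]
15 rows; t 11.8167
[7.5, -1.25, 0.39, 0.38, 0.0501, 0.0492, 0.0959]
[7.5, -1.22, 0.53, 0.29, 0.0501, 0.0492, 0.0959]
[7.5, -1.18, 0.66, 0.21, 0.0501, 0.0492, 0.0959]
[7.5, -1.11, 0.77, 0.11, 0.0501, 0.0492, 0.0959]
[7.5, -1.04, 0.88, 0.02, 0.0501, 0.0492, 0.0959]
[7.5, -0.95, 0.97, -0.08, 0.0501, 0.0492, 0.0959]
[7.5, -0.84, 1.05, -0.17, 0.0501, 0.0492, 0.0959]
[7.5, -0.73, 1.12, -0.27, 0.0501, 0.0492, 0.0959]
[7.5, -0.6, 1.17, -0.36, 0.0501, 0.0492, 0.0959]
[7.5, -0.47, 1.2, -0.44, 0.0501, 0.0492, 0.0959]
[7.5, -0.33, 1.21, -0.52, 0.0501, 0.0492, 0.0959]
[7.5, -0.19, 1.21, -0.59, 0.0501, 0.0492, 0.0959]
[7.5, -0.04, 1.19, -0.66, 0.0501, 0.0492, 0.0959]
[7.5, 0.1, 1.15, -0.72, 0.0501, 0.0492, 0.0959]
[7.5, 0.25, 1.1, -0.77, 0.0501, 0.0492, 0.0959]
```

>>> {"fn": "move_arm", "kwargs": {"steps": [[7.5,-3.2,0,-2.3,0,0,0],[7.5,-3.2,0,-2.3,0,0,0],[7.5,-1.2,0.4,0.4,0.05,0.049,0.096],[7.5,-1.2,0.5,0.3,0.05,0.049,0.096],[7.5,-1.2,0.7,0.2,0.05,0.049,0.096]]}}

```text
time_s: 12.23
tool_pos: [0.5125, 0.1191, 0.2207]
tool_rot: [169.3, 44.7, 64.9]
force: [0.3, -1.0, -0.4]
grip_width: 0.0751
```

>>> {"fn": "move_arm", "kwargs": {"steps": [[7.5,-1.1,0.8,0.1,0.05,0.049,0.096],[7.5,-1,0.9,0,0.05,0.049,0.096],[7.5,-0.9,1,-0.1,0.05,0.049,0.096],[7.5,-0.8,1,-0.2,0.05,0.049,0.096],[7.5,-0.7,1.1,-0.3,0.05,0.049,0.096]]}}

```text
time_s: 12.65
tool_pos: [0.5332, 0.0687, 0.2608]
tool_rot: [166.9, 24.9, 35.7]
force: [-0.4, 0.3, 0.0]
grip_width: 0.0749
```

>>> {"fn": "move_arm", "kwargs": {"steps": [[7.5,-0.6,1.2,-0.4,0.05,0.049,0.096],[7.5,-0.5,1.2,-0.4,0.05,0.049,0.096],[7.5,-0.3,1.2,-0.5,0.05,0.049,0.096],[7.5,-0.2,1.2,-0.6,0.05,0.049,0.096],[7.5,0,1.2,-0.7,0.05,0.049,0.096]]}}

```text
time_s: 13.07
tool_pos: [0.5528, 0.0172, 0.3017]
tool_rot: [174.5, 6.3, 10.0]
force: [0.4, -0.1, 0.6]
grip_width: 0.075
```

Run:
```python
from up import *
o=st(); Rd=R.from_euler('xyz',[180,0,0],degrees=True)
plan([.62,-.16,.30],Rd,g=7.5)
```

```text
t 13.0667 tool [0.55283829 0.01717623 0.3016698 ] [174.46547798   6.27082052  10.01038828] q [  4.  10. -15.  84.   8.  93. -90.] F [ 0.4 -0.1  0.6] grip 0.07497214673714128
obj c [0.56189052 0.02035852 0.31660402] x axis [-0.75  -0.078  0.657] z [0.636 0.189 0.748]
5 rows; t 13.0667
[7.5, 0.71, 3.71, 0.32, 0.0212, 0.0201, 0.0359]
[7.5, 0.83, 3.69, 0.25, 0.0212, 0.0201, 0.0359]
[7.5, 0.96, 3.66, 0.19, 0.0212, 0.0201, 0.0359]
[7.5, 1.09, 3.63, 0.14, 0.0212, 0.0201, 0.0359]
[7.5, 1.22, 3.59, 0.08, 0.0212, 0.0201, 0.0359]
```

>>> {"fn": "move_arm", "kwargs": {"steps": [[7.5,0.7,3.7,0.3,0.02,0.02,0.036],[7.5,0.8,3.7,0.3,0.02,0.02,0.036],[7.5,1,3.7,0.2,0.02,0.02,0.036],[7.5,1.1,3.6,0.1,0.02,0.02,0.036],[7.5,0,0,0,0,0,0]]}}

```text
time_s: 13.48
tool_pos: [0.6066, -0.1359, 0.2995]
tool_rot: [178.1, 1.4, 1.4]
force: [-1.0, -1.6, -0.5]
grip_width: 0.075
```

Run:
```python
from up import *
i,K,E,o=cam("wrist"); save(i,"w14"); np.savez("w14",K=K,E=E); print(o["tool_pos"],o["tool_rot"],o["joint_velocities"].round(2))
```

```text
[ 0.60660212 -0.13590482  0.29946586] [178.07503129   1.35045893   1.39848202] [-2.79 -1.41 -4.59  2.06 -1.93  2.69 -2.43]
```

View pics/w14.png

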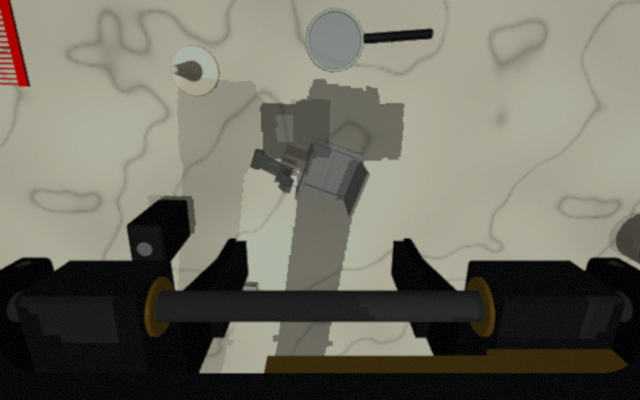

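>>> {"fn": "move_arm", "kwargs": {"steps": [[7.5,0,0,0,0,0,0],[7.5,0,0,0,0,0,0]]}}

```text
time_s: 13.7
tool_pos: [0.6074, -0.1215, 0.3002]
tool_rot: [178.5, 1.3, 2.5]
force: [0.9, -0.7, -0.4]
grip_width: 0.075
```

Run:
```python
from up import *
i,K,E,o=cam("wrist"); np.savez("w15",K=K,E=E); print(o["tool_pos"],o["tool_rot"],o["joint_velocities"].round(2))
save(i,"w15",(240,125,390,225),5.3)
cv2.imwrite("pics/w15full.png",i[:,:,::-1])
```

```text
[ 0.60738884 -0.12147665  0.30016776] [178.49444844   1.33738062   2.49841444] [-0.96 -0.36 -0.86 -0.05  0.18 -0.07  0.01]
```

View pics/w15.png

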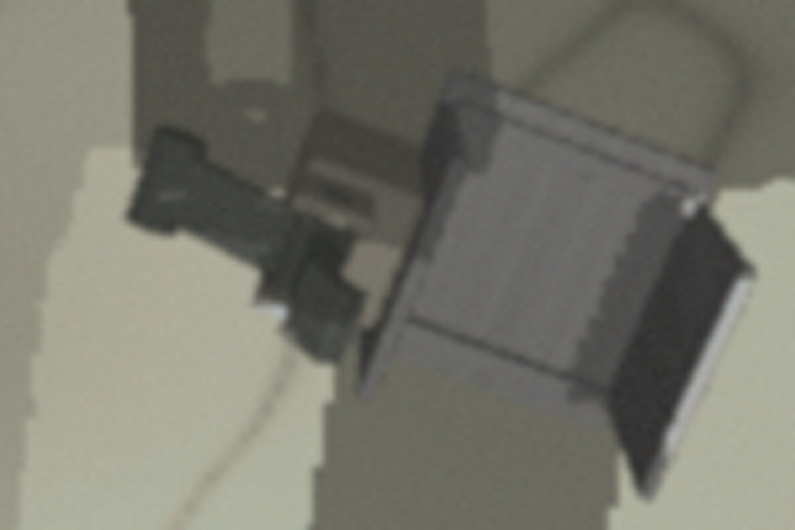

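Run:
```python
from up import *
z=np.load("w15.npz");K,E=z["K"],z["E"]
C=lambda x,y:(240+x/5.3,125+y/5.3)
def L(name,a,b,zz):
    A=onplane(K,E,C(*a),zz);B=onplane(K,E,C(*b),zz); d=B-A; print(name,A[:2].round(4),B[:2].round(4),"len",np.linalg.norm(d).round(4),"az",np.degrees(np.arctan2(d[1],d[0])).round(1)); return A,B
a=L("-y outer top",(650,500),(753,270),.075)
b=L("-y inner base",(610,395),(705,195),.008)
c=L("+y top",(363,388),(452,75),.075)
d=L("near lip in",(410,318),(608,392),.012)
e=L("far lip in",(497,103),(690,192),.012)
yaw=np.radians(-19.0); ex=np.array([np.cos(yaw),np.sin(yaw)]);ey=np.array([-ex[1],ex[0]])
for n,s in zip("abcde",(a,b,c,d,e)):
    m=(s[0]+s[1])[:2]/2; print(n,"x",m@ex,"y",m@ey)
```

```text
-y outer top [ 0.5332 -0.1843] [ 0.5895 -0.2027] len 0.0593 az -18.1
-y inner base [ 0.5358 -0.183 ] [ 0.5912 -0.2033] len 0.0591 az -20.1
+y top [ 0.5584 -0.1164] [ 0.6303 -0.1331] len 0.0739 az -13.1
near lip in [ 0.5565 -0.1284] [ 0.538  -0.1818] len 0.0565 az -109.1
far lip in [ 0.6136 -0.1479] [ 0.5928 -0.1986] len 0.0548 az -112.3
a x 0.5937648880879282 y -0.0002452933008686431
b x 0.5956998831210462 y 0.0008378310997447236
c x 0.6026138816263672 y 0.07553998822463918
d x 0.5679264543267148 y 0.0314944454119363
e x 0.6267225227642608 y 0.03257883632929304
```

Run:
```python
from up import *
yaw=np.radians(-19.0); ex=np.array([np.cos(yaw),np.sin(yaw)]);ey=np.array([-ex[1],ex[0]])
z=np.load("w1.npz");K,E=z["K"],z["E"]
C=lambda x,y:(250+x/4,130+y/4)
def s(n,P): print(n,"x",(P[:2]@ex).round(4),"y",(P[:2]@ey).round(4))
for n,p,zz in [("base outer L",(183,326),0),("base outer R",(410,326),0),("top L",(193,412),.075),("top R",(407,412),.075),("paddle",(298,237),.101)]:
    s(n,onplane(K,E,C(*p),zz))
z=np.load("w15.npz");K,E=z["K"],z["E"]
x0,y0=.595,.0355
C2=lambda p:((p[0]-240)*5.3,(p[1]-125)*5.3)
for n,b in dict(m_out_top_n=(-.03,-.037,.075),m_out_top_f=(.03,-.037,.075),m_in_base_n=(-.026,-.033,.006),m_in_base_f=(.026,-.033,.006),p_in_top_n=(-.03,.033,.075),p_out_top_n=(-.03,.037,.075),p_in_top_f=(.03,.033,.075),p_out_top_f=(.03,.037,.075),p_base_in_n=(-.026,.033,.012),p_in_base_f=(.026,.033,.012),nose=(0,.05,.129),pad=(0,.094,.066)).items():
    P=np.array([*(ex*(x0+b[0])+ey*(y0+b[1])),b[2]]); print(n,np.round(C2(proj(K,E,P)[0])))
```

```text
base outer L x 0.5565 y 0.0715
base outer R x 0.6324 y 0.0717
top L x 0.5644 y 0.0721
top R x 0.6249 y 0.0723
paddle x 0.5935 y 0.1308
m_out_top_n [655. 498.]
m_out_top_f [763. 266.]
m_in_base_n [610. 382.]
m_in_base_f [689. 205.]
p_in_top_n [375. 396.]
p_out_top_n [358. 390.]
p_in_top_f [474. 154.]
p_out_top_f [457. 148.]
p_base_in_n [380. 303.]
p_in_base_f [455. 118.]
nose [349. 322.]
pad [168. 172.]
```

Run:
```python
from up import *
Rd=R.from_euler('xyz',[180,0,0],degrees=True)
plan([.5,.059,.22],Rd,g=7.5)
```

```text
6 rows; t 13.75
[7.5, -1.63, -3.11, 1.3, 0.0045, 0.0037, 0.0075]
[7.5, -1.65, -3.09, 1.3, 0.0045, 0.0037, 0.0075]
[7.5, -1.68, -3.07, 1.31, 0.0045, 0.0037, 0.0075]
[7.5, -1.71, -3.06, 1.32, 0.0045, 0.0037, 0.0075]
[7.5, -1.74, -3.04, 1.33, 0.0045, 0.0037, 0.0075]
[7.5, -1.77, -3.02, 1.33, 0.0045, 0.0037, 0.0075]
```

>>> {"fn": "move_arm", "kwargs": {"steps": [[7.5,-1.6,-3.1,1.3,0.0045,0.004,0.0075],[7.5,-1.7,-3.1,1.3,0.0045,0.004,0.0075],[7.5,-1.7,-3.1,1.3,0.0045,0.004,0.0075],[7.5,-1.7,-3.1,1.3,0.0045,0.004,0.0075],[7.5,-1.7,-3,1.3,0.0045,0.004,0.0075]]}}

```text
time_s: 14.17
tool_pos: [0.5171, 0.0308, 0.2334]
tool_rot: [179.7, 0.1, 0.4]
force: [0.6, -0.2, 0.5]
grip_width: 0.075
```

>>> {"fn": "move_arm", "kwargs": {"steps": [[7.5,-1.8,-3,1.3,0.0045,0.004,0.0075],[7.5,0,0,0,0,0,0],[7.5,0,0,0,0,0,0],[7.5,0,0,0,0,0,0]]}}

```text
time_s: 14.5
tool_pos: [0.5006, 0.0579, 0.2213]
tool_rot: [179.9, -0.2, -0.0]
force: [-0.2, -1.4, 0.1]
grip_width: 0.0752
```

Run:
```python
from up import *
i,K,E,o=cam("wrist"); np.savez("w16",K=K,E=E); print(o["tool_pos"],o["tool_rot"],o["joint_velocities"].round(2))
save(i,"w16",(200,80,440,300),3.3)
```

```text
[0.50063828 0.05787878 0.22131309] [ 1.79903307e+02 -2.05481588e-01 -3.09569787e-02] [ 1.15  0.7   1.66 -1.36  0.03 -0.03 -0.07]
```

View pics/w16.png

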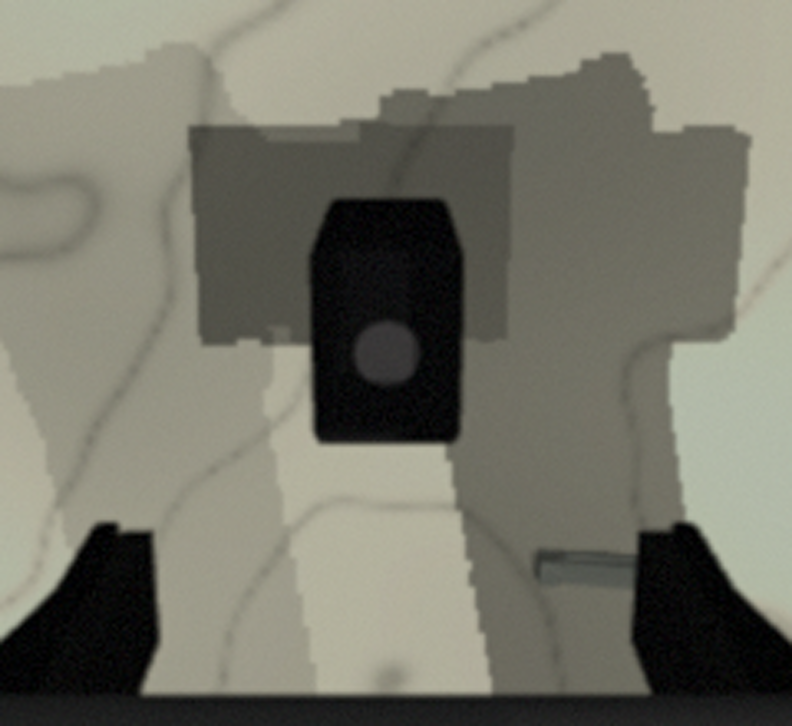

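Run:
```python
from up import *
z=np.load("w16.npz");K,E=z["K"],z["E"]
C=lambda x,y:(200+x/3.3,80+y/3.3)
print("button",onplane(K,E,C(386,352),.099))
w=np.array([onplane(K,E,C(*p),.094) for p in [(311,255),(464,250),(460,441),(315,441)]]);print(w.round(4),w.mean(0))
Rd=R.from_euler('xyz',[180,0,0],degrees=True)
b=onplane(K,E,C(386,352),.099)
plan([b[0],b[1],.11],Rd,g=7.5)
```

```text
button [0.50128809 0.05965808 0.099     ]
[[0.5266 0.0795 0.094 ]
 [0.5279 0.039  0.094 ]
 [0.4741 0.0391 0.094 ]
 [0.4741 0.0796 0.094 ]] [0.50069939 0.05928854 0.094     ]
3 rows; t 14.55
[7.5, -0.01, -0.09, 3.71, 0.0005, -0.0013, -0.0008]
[7.5, -0.01, -0.09, 3.71, 0.0005, -0.0013, -0.0008]
[7.5, -0.0, -0.09, 3.71, 0.0005, -0.0013, -0.0008]
```

>>> {"fn": "move_arm", "kwargs": {"steps": [[7.5,0,-0.1,3.6,0,0,0],[7.5,0,-0.1,3.6,0,0,0],[7.5,0,0,3.6,0,0,0],[7.5,0,0,3.6,0,0,0],[7.5,0,0,2,0,0,0]]}}

```text
time_s: 14.97
tool_pos: [0.4995, 0.0576, 0.0532]
tool_rot: [179.9, 0.1, -0.3]
force: [-0.3, 0.8, 0.1]
grip_width: 0.075
```

>>> {"fn": "move_arm", "kwargs": {"steps": [[7.5,0,0,1.6,0,0,0],[7.5,0,0,0,0,0,0],[7.5,0,0,0,0,0,0]]}}

```text
time_s: 15.22
tool_pos: [0.5013, 0.0583, 0.0405]
tool_rot: [179.9, -0.1, -0.2]
force: [0.2, 0.5, -0.0]
grip_width: 0.075
```

Run:
```python
from up import *
i,K,E,o=cam("wrist"); print(o["tool_pos"],o["tool_rot"],o["joint_velocities"].round(2),o["force"])
save(i,"w17")
i,K,E,o=cam("scene"); save(i,"s17",(240,80,440,260),4)
```

```text
[0.50130649 0.05832333 0.04053818] [ 1.79946524e+02 -7.36898642e-02 -2.41664879e-01] [-0.02 -1.89 -0.46 -1.72 -0.17  0.03  0.01] [ 0.21798981  0.50548003 -0.01363842]
```

View pics/w17.png

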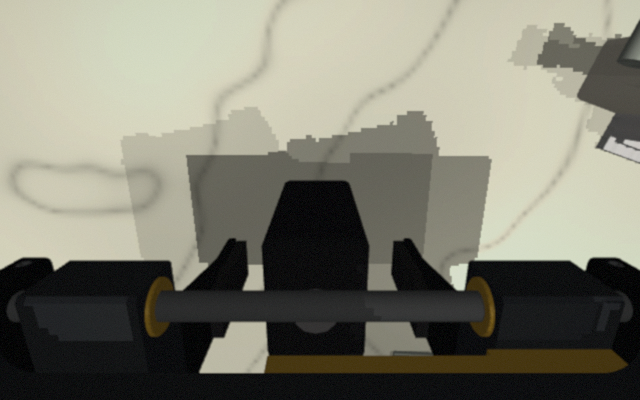

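View pics/s17.png

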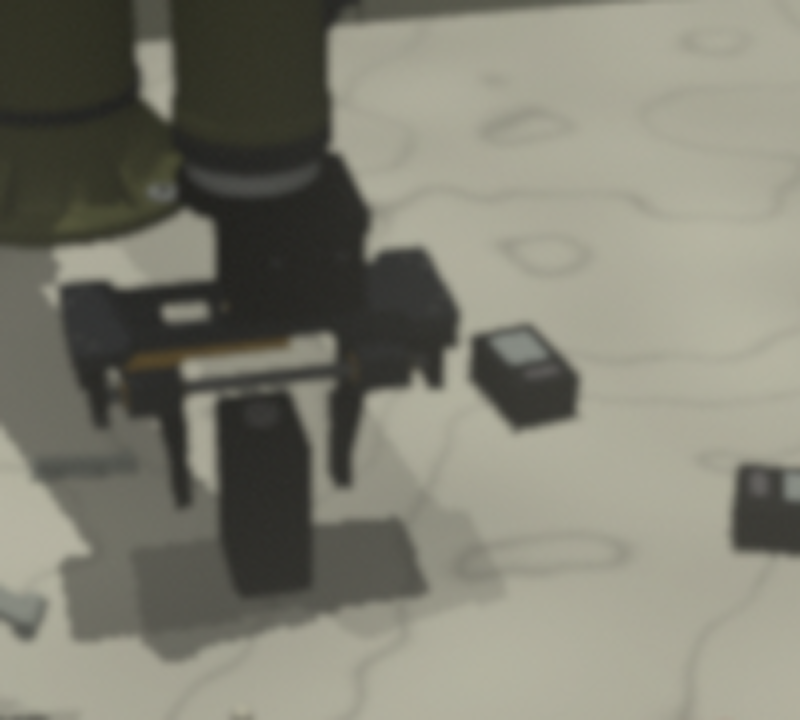

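>>> {"fn": "move_arm", "kwargs": {"steps": [[6,0,-0.1,0,0,0,0],[5,0,0,0,0,0,0],[4,0,0,0,0,0,0],[3.5,0,0,0,0,0,0],[3.5,0,0,0,0,0,0]], "force": 25}}

```text
time_s: 15.73
tool_pos: [0.5012, 0.0602, 0.0411]
tool_rot: [180.0, -0.2, -0.2]
force: [-0.3, 0.1, -0.2]
grip_width: 0.0493
```

>>> {"fn": "move_arm", "kwargs": {"steps": [[3.5,0,0,0,0,0,0],[3.5,0,0,0,0,0,0],[3.5,0,0,0,0,0,0]]}}

```text
time_s: 15.98
tool_pos: [0.5011, 0.0602, 0.0409]
tool_rot: [179.9, -0.1, -0.2]
force: [-0.6, -0.1, 1.9]
grip_width: 0.0416
```

Run:
```python
from up import *
o=st()
p,Rt=T(o)
Rb=R.from_euler('xyz',[180,0,71],degrees=True)
o2=dict(o);o2["tool_pos"]=p+[0,0,.12]
# object centre in tool x,y
c=np.array([.501,.0595,.047]); rel=Rt.inv().apply(c-p); print("rel",rel); np.save("rel2.npy",rel)
seat=np.array([.5736,-.1602]); 
P=np.array([*seat,.20])-Rb.apply([rel[0],rel[1],0]); print(P)
plan(P,Rb,g=3.5,o=o2)
```

```text
t 15.9833 tool [0.50108196 0.06017046 0.04088762] [ 1.79949450e+02 -1.47423598e-01 -1.58593092e-01] q [   5.   11.  -16.  114.    4.   56. -103.] F [-0.6 -0.1  1.9] grip 0.04160822991609843
obj c [0.50882066 0.0601847  0.05686302] x axis [-0.821  0.001  0.571] z [ 0.571 -0.005  0.821]
rel [-6.43807561e-05  6.76074193e-04 -6.11197016e-03]
[ 0.57298172 -0.15991902  0.2       ]
11 rows; t 15.9833
[3.5, 0.66, 2.0, -0.35, 0.0002, -0.0002, -0.1129]
[3.5, 0.43, 2.06, -0.35, 0.0002, -0.0002, -0.1129]
[3.5, 0.2, 2.1, -0.35, 0.0002, -0.0002, -0.1129]
[3.5, -0.04, 2.1, -0.35, 0.0002, -0.0002, -0.1129]
[3.5, -0.28, 2.09, -0.35, 0.0002, -0.0002, -0.1129]
[3.5, -0.51, 2.04, -0.35, 0.0002, -0.0002, -0.1129]
[3.5, -0.74, 1.97, -0.35, 0.0002, -0.0002, -0.1129]
[3.5, -0.96, 1.88, -0.36, 0.0002, -0.0002, -0.1129]
[3.5, -1.16, 1.76, -0.36, 0.0002, -0.0002, -0.1129]
[3.5, -1.35, 1.61, -0.36, 0.0002, -0.0002, -0.1129]
[3.5, -1.53, 1.45, -0.36, 0.0002, -0.0002, -0.1129]
```

>>> {"fn": "move_arm", "kwargs": {"steps": [[3.5,0,0,-1.5,0,0,0],[3.5,0,0,-3.5,0,0,0],[3.5,0,0,-3.5,0,0,0],[3.5,0,0,-3.5,0,0,0],[3.5,0.7,2,-0.4,0,0,-0.113]]}}

```text
time_s: 16.4
tool_pos: [0.5104, 0.0454, 0.1713]
tool_rot: [-179.9, -0.7, 6.7]
force: [1.3, 1.4, -2.1]
grip_width: 0.0418
```

>>> {"fn": "move_arm", "kwargs": {"steps": [[3.5,0.4,2.1,-0.4,0,0,-0.113],[3.5,0.2,2.1,-0.4,0,0,-0.113],[3.5,0,2.1,-0.4,0,0,-0.113],[3.5,-0.3,2.1,-0.4,0,0,-0.113],[3.5,-0.5,2,-0.4,0,0,-0.113]]}}

```text
time_s: 16.82
tool_pos: [0.5399, -0.0608, 0.1844]
tool_rot: [179.9, -0.0, 39.0]
force: [0.6, -0.6, -1.0]
grip_width: 0.0417
```

>>> {"fn": "move_arm", "kwargs": {"steps": [[3.5,-0.7,2,-0.4,0,0,-0.113],[3.5,-1,1.9,-0.3,0,0,-0.113],[3.5,-1.2,1.8,-0.3,0,0,-0.113],[3.5,-1.4,1.6,-0.3,0,0,-0.113],[3.5,-1.5,1.4,-0.3,0,0,-0.113]]}}

```text
time_s: 17.23
tool_pos: [0.5724, -0.1618, 0.2003]
tool_rot: [179.9, 0.0, 71.4]
force: [1.0, 0.3, -1.7]
grip_width: 0.0422
```

>>> {"fn": "move_arm", "kwargs": {"steps": [[3.5,0,0,0,0,0,0],[3.5,0,0,0,0,0,0],[3.5,0,0,0,0,0,0]]}}

```text
time_s: 17.48
tool_pos: [0.5723, -0.1597, 0.2002]
tool_rot: [180.0, -0.0, 71.0]
force: [-0.2, -0.2, -2.8]
grip_width: 0.0421
```

Run:
```python
from up import *
i,K,E,o=cam("wrist"); print(o["tool_pos"],o["tool_rot"],o["joint_velocities"].round(1),o["force"],o["grip_width"],o["qpos"].round(0))
save(i,"w18"); np.savez("w18",K=K,E=E)
i,K,E,o=cam("scene"); save(i,"s18",(140,120,340,290),4)
Rb=R.from_euler('xyz',[180,0,71],degrees=True)
plan([.5736,-.1602,.18],Rb,g=3.5)
```

```text
[ 0.57231079 -0.15973637  0.20024779] [ 1.79957595e+02 -4.64780780e-02  7.10163341e+01] [-0.8 -0.5 -0.7  0.3  0.   0.   0.2] [-0.23767908 -0.23241256 -2.77364867] 0.04207163053827046 [ 21.  12. -10.  92.   2.  76.  -8.]
1 rows; t 17.5833
[3.5, -0.07, 0.14, 2.06, 0.0014, -0.0006, 0.0022]
```

View pics/w18.png

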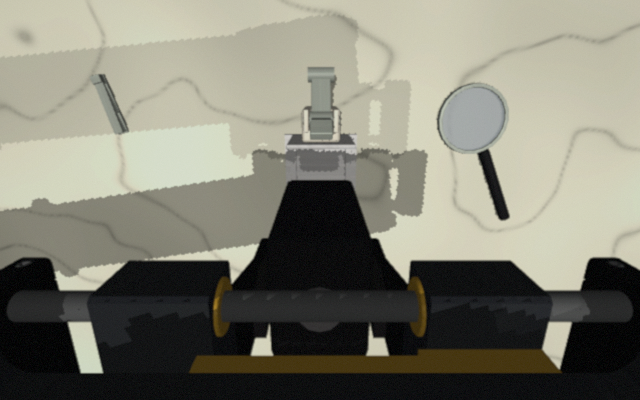

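View pics/s18.png

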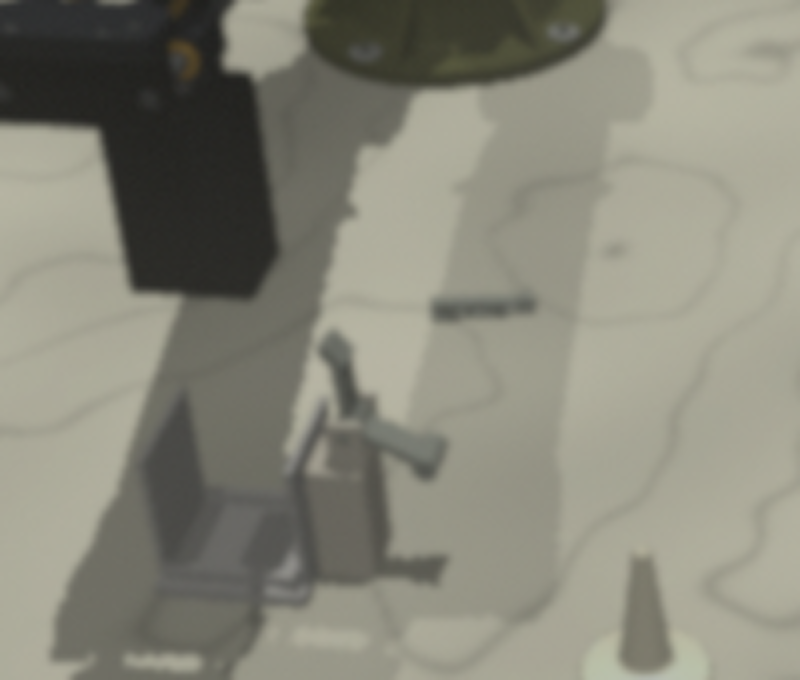

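Run:
```python
from up import *
z=np.load("w18.npz");K,E=z["K"],z["E"]
i=cv2.imread("pics/w18.png")[:,:,::-1]; save(i,"w18c",(265,55,375,195),5)
yaw=np.radians(-19.0); ex=np.array([np.cos(yaw),np.sin(yaw),0]);ey=np.array([-ex[1],ex[0],0])
t=np.array([.57231,-.15974,0]); s=np.array([.5736,-.1602,0])
def pr(n,o,b): print(n,np.round((proj(K,E,o+ex*b[0]+ey*b[1]+np.array([0,0,b[2]]))[0]-[265,55])*5))
pr("obj bot far L",t,(-.021,.029,.159));pr("obj bot far R",t,(.021,.029,.159))
for n,b in dict(ptopoutL=(-.03,.037,.075),ptopoutR=(.03,.037,.075),ptopinL=(-.03,.033,.075),pbaseL=(-.037,.037,0),hinge=(0,.058,.084),paddle=(0,.094,.066),noseT=(0,.05,.129),postL=(-.017,.066,.066),postR=(.017,.066,.066)).items(): pr(n,s,b)
```

```text
obj bot far L [110. 615.]
obj bot far R [440. 615.]
ptopoutL [108. 451.]
ptopoutR [457. 451.]
ptopinL [109. 474.]
pbaseL [107. 396.]
hinge [283. 331.]
paddle [283. 101.]
noseT [285. 417.]
postL [184. 274.]
postR [382. 274.]
```

View pics/w18c.png

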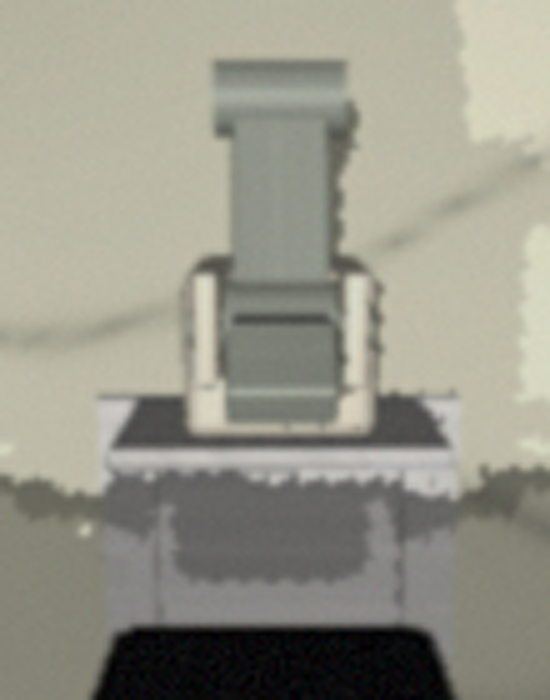

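>>> {"fn": "move_arm", "kwargs": {"steps": [[3.5,0,0.14,1.5,0.001,0,0.001],[3.5,0,0,2.5,0,0,0],[3.5,0,0,2,0,0,0],[3.5,0,0,1,0,0,0],[3.5,0,0,0,0,0,0]]}}

```text
time_s: 18.0
tool_pos: [0.5722, -0.1597, 0.1283]
tool_rot: [-179.8, 0.0, 71.1]
force: [-0.2, 0.1, -1.8]
grip_width: 0.042
```

Run:
```python
from up import *
i,K,E,o=cam("wrist"); print(o["tool_pos"],o["tool_rot"],o["joint_velocities"].round(1),o["force"],o["grip_width"])
save(i,"w19",(240,60,400,260),3)
yaw=np.radians(-19.0); ex=np.array([np.cos(yaw),np.sin(yaw),0]);ey=np.array([-ex[1],ex[0],0]); d=o["tool_pos"]-np.array([.5736,-.1602,0]); print("rel seat",d@ex,d@ey)
i,K,E,o=cam("scene"); save(i,"s19",(140,160,270,290),5)
```

```text
[ 0.5721576  -0.15970957  0.12825514] [-1.79775108e+02  8.51060273e-03  7.10725922e+01] [ 0.2 -1.4  0.1 -3.1 -0.1  1.8  0.3] [-0.17959445  0.05019276 -1.7788474 ] 0.04200405773697448
rel seat -0.0015234886743841298 -5.890011451754949e-06
```

View pics/w19.png

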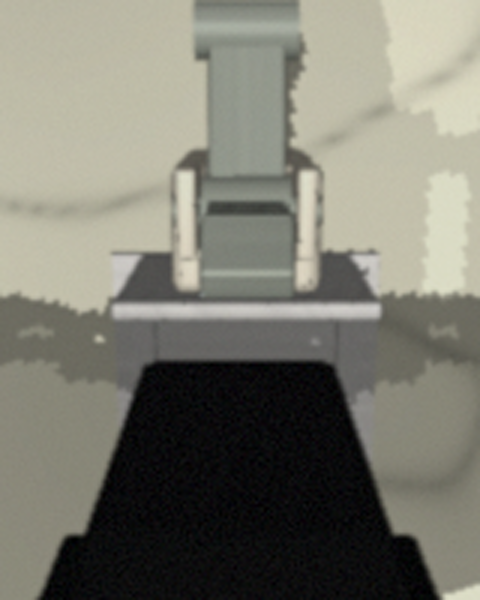

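View pics/s19.png

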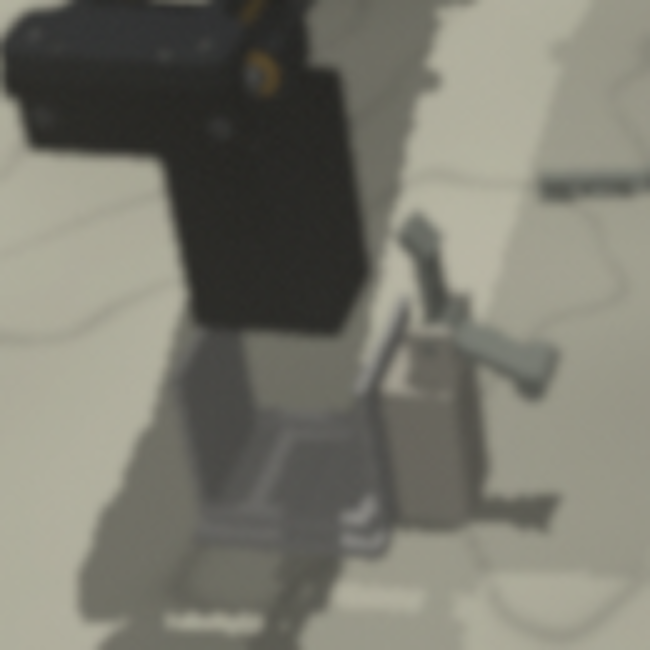

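Run:
```python
from up import *
i,K,E,o=cam("wrist")
g=i.max(2).astype(int); col=g[60:260,318:324].mean(1); 
for r in range(60,230): 
    if abs(col[r-60]-col[max(r-61,0)])>8: print(r,col[r-61].round(),col[r-60].round())
yaw=np.radians(-19.0); ex=np.array([np.cos(yaw),np.sin(yaw),0]);ey=np.array([-ex[1],ex[0],0])
t=o["tool_pos"].copy();bz=t[2]-.041;t[2]=0;s=np.array([.5736,-.1602,0]); print(bz)
def pr(n,oo,b): print(n,np.round(proj(K,E,oo+ex*b[0]+ey*b[1]+np.array([0,0,b[2]]))[0],1))
pr("obj bot",t,(0,.029,bz));pr("obj bot -1mm",t,(0,.028,bz)); pr("ptopout",s,(0,.037,.075));pr("ptopin",s,(0,.033,.075))
```

```text
61 133.0 118.0
62 118.0 129.0
67 153.0 164.0
68 164.0 173.0
71 170.0 160.0
72 160.0 150.0
117 153.0 142.0
118 142.0 113.0
120 108.0 119.0
125 143.0 134.0
126 134.0 99.0
127 99.0 72.0
130 66.0 88.0
131 88.0 123.0
148 132.0 150.0
149 150.0 169.0
150 169.0 154.0
151 154.0 132.0
157 123.0 112.0
158 112.0 86.0
159 86.0 113.0
160 113.0 172.0
161 172.0 202.0
163 199.0 188.0
164 188.0 164.0
165 164.0 118.0
166 118.0 103.0
179 103.0 92.0
180 92.0 47.0
181 47.0 10.0
0.09066324843472781
obj bot [320.  178.1]
obj bot -1mm [320.  179.6]
ptopout [318.5 160.6]
ptopin [318.4 166.4]
```

>>> {"fn": "move_arm", "kwargs": {"steps": [[3.5,0,0,0,0,0,0],[3.5,0,0,0,0,0,0]]}}

```text
time_s: 18.32
tool_pos: [0.5751, -0.1614, 0.1326]
tool_rot: [179.8, -0.0, 71.0]
force: [-0.4, -0.7, -2.3]
grip_width: 0.0416
```

Run:
```python
from up import *
yaw=np.radians(-19.0); ex=np.array([np.cos(yaw),np.sin(yaw),0]);ey=np.array([-ex[1],ex[0],0])
s=np.array([.5736,-.1602,0])
for k in range(3):
    i,K,E,o=cam("wrist"); d=o["tool_pos"]-s; print(o["tool_pos"],o["tool_rot"].round(2),"rel",(d@ex).round(4),(d@ey).round(4))
g=i.max(2)
for r in (160,163,190,175,172): # rows
    row=g[r,260:390].astype(int); print(r,row.tolist() if r in(163,190) else "")
def pr(n,oo,b): print(n,np.round(proj(K,E,oo+ex*b[0]+ey*b[1]+np.array([0,0,b[2]]))[0],1))
pr("L",s,(-.03,.035,.075));pr("R",s,(.03,.035,.075))
```

```text
[ 0.57514285 -0.16136522  0.13264878] [ 1.7977e+02 -1.0000e-02  7.1000e+01] rel 0.0018 -0.0006
[ 0.57496064 -0.16138965  0.13239697] [ 1.7979e+02 -1.0000e-02  7.1000e+01] rel 0.0017 -0.0007
[ 0.57477437 -0.16137901  0.13212676] [ 1.7981e+02 -1.0000e-02  7.1000e+01] rel 0.0015 -0.0007
160 
163 [108, 115, 126, 130, 121, 112, 131, 154, 139, 129, 122, 111, 121, 154, 169, 171, 165, 166, 165, 165, 165, 165, 169, 168, 167, 168, 167, 163, 161, 163, 163, 166, 168, 167, 169, 169, 168, 169, 169, 170, 168, 164, 161, 160, 161, 162, 162, 162, 164, 163, 161, 162, 164, 163, 164, 164, 164, 164, 162, 162, 164, 163, 163, 162, 160, 158, 158, 157, 156, 160, 158, 162, 159, 162, 165, 164, 164, 163, 161, 159, 161, 164, 163, 164, 160, 162, 164, 165, 164, 164, 167, 170, 169, 165, 164, 167, 163, 163, 164, 160, 145, 111, 96, 97, 97, 100, 102, 101, 105, 104, 104, 107, 107, 107, 107, 110, 109, 109, 107, 111, 109, 108, 110, 108, 107, 108, 110, 108, 107, 109]
190 [136, 139, 135, 136, 135, 136, 135, 138, 135, 136, 136, 136, 136, 137, 137, 138, 138, 136, 137, 138, 133, 120, 115, 104, 73, 35, 10, 9, 7, 8, 6, 16, 13, 14, 11, 11, 14, 14, 7, 10, 8, 16, 11, 11, 5, 5, 8, 14, 12, 9, 6, 8, 9, 6, 15, 11, 11, 5, 15, 15, 11, 13, 14, 6, 13, 12, 11, 14, 9, 12, 14, 14, 10, 13, 10, 14, 15, 10, 11, 15, 14, 9, 6, 8, 13, 6, 13, 11, 14, 15, 10, 10, 12, 30, 76, 123, 137, 138, 137, 134, 138, 137, 139, 138, 139, 137, 138, 137, 137, 138, 136, 137, 137, 137, 136, 137, 136, 135, 136, 138, 140, 136, 137, 136, 137, 135, 137, 135, 135, 133]
175 
172 
L [273.  162.5]
R [362.1 162.5]
```

>>> {"fn": "move_arm", "kwargs": {"steps": [[3.5,0.1,0,0.8,0,0,0],[3.5,0,0,1,0,0,0],[3.5,0,0,1,0,0,0],[3.5,0,0,0.2,0,0,0]]}}

```text
time_s: 18.8
tool_pos: [0.5726, -0.1598, 0.0979]
tool_rot: [-179.8, 0.0, 71.0]
force: [-0.7, -0.0, -2.1]
grip_width: 0.042
```

```bash
cat > b.py <<'E'
from up import *
yaw=np.radians(-19.0); ex=np.array([np.cos(yaw),np.sin(yaw),0]);ey=np.array([-ex[1],ex[0],0]); s=np.array([.5736,-.1602,0])
def rel():
    o=env.get_obs(); d=o["tool_pos"]-s; print("t",o["time_s"],o["tool_pos"].round(4),o["tool_rot"].round(2),"rel",(d@ex).round(4),(d@ey).round(4),"F",o["force"].round(1),"M",o["wrist_torque"].round(2),"grip",round(o["grip_width"],4)); return o
E
python3 - <<'E'
from b import *
rel()
i,K,E,o=cam("wrist"); save(i,"w20",(240,60,400,260),3)
E
```

```text
t 18.8 [ 0.5726 -0.1598  0.0979] [-1.7982e+02  2.0000e-02  7.1010e+01] rel -0.001 0.0 F [-0.7 -0.  -2.1] M [-0.04 -0.02 -0.04] grip 0.042
```

View pics/w20.png

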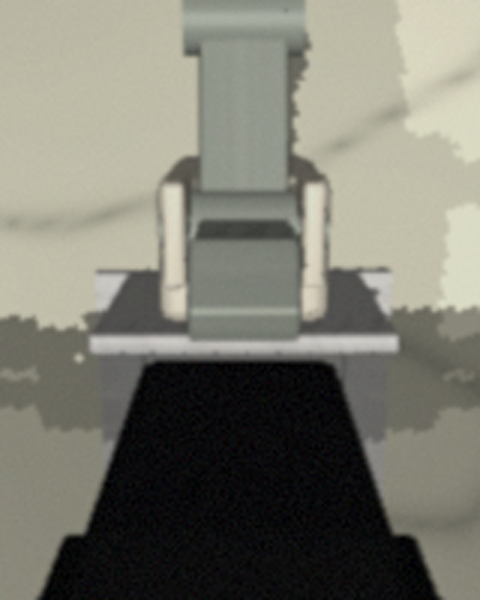

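>>> {"fn": "move_arm", "kwargs": {"steps": [[3.5,0,0,1,0,0,0],[3.5,0,0,1,0,0,0],[3.5,0,0,1,0,0,0],[3.5,0,0,0.5,0,0,0],[3.5,0,0,0,0,0,0]]}}

```text
time_s: 19.27
tool_pos: [0.5732, -0.16, 0.064]
tool_rot: [-179.9, 0.0, 71.0]
force: [-0.4, 0.3, -2.2]
grip_width: 0.0419
```

Run:
```python
from b import *
rel()
i,K,E,o=cam("wrist"); save(i,"w21",(240,60,400,260),3)
i,K,E,o=cam("scene"); save(i,"s21",(140,160,270,290),5)
```

```text
t 19.2667 [ 0.5732 -0.16    0.064 ] [-1.7989e+02  1.0000e-02  7.1010e+01] rel -0.0004 0.0001 F [-0.4  0.3 -2.2] M [-0.1   0.01  0.01] grip 0.0419
```

View pics/w21.png

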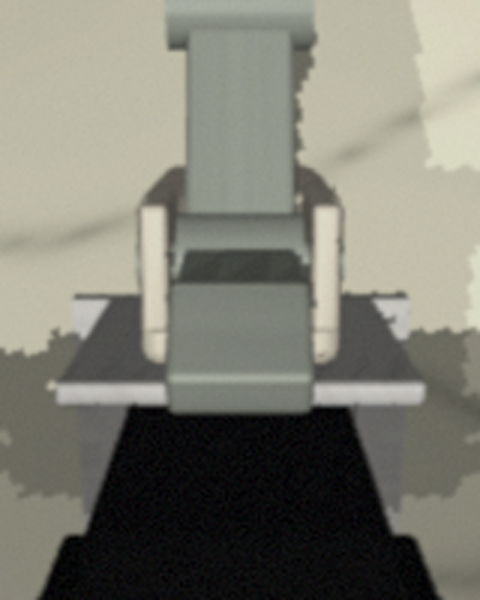

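View pics/s21.png

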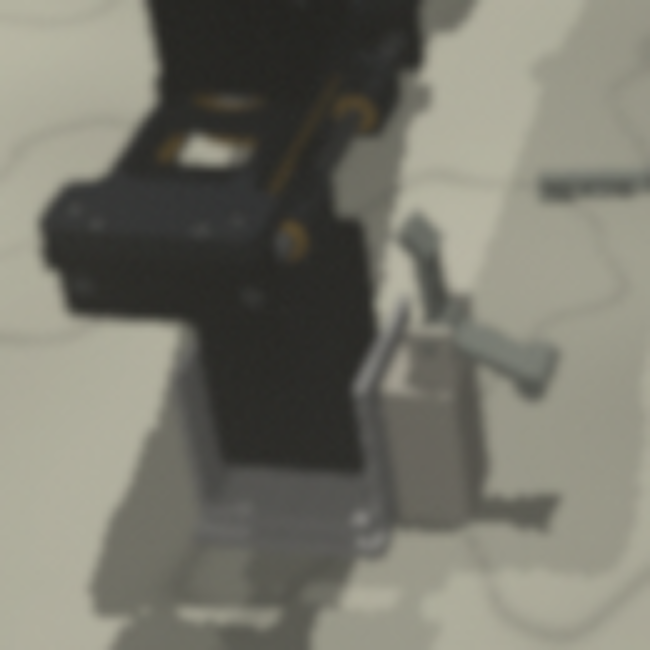

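>>> {"fn": "move_arm", "kwargs": {"steps": [[3.5,0,0,0.7,0,0,0],[3.5,0,0,0.5,0,0,0],[3.5,0,0,0.2,0,0,0],[3.5,0,0,0,0,0,0]]}}

```text
time_s: 19.7
tool_pos: [0.574, -0.1602, 0.0513]
tool_rot: [180.0, 0.0, 71.0]
force: [1.0, 0.4, -1.9]
grip_width: 0.0417
```

>>> {"fn": "move_arm", "kwargs": {"steps": [[3.5,0,0,0.2,0,0,0],[3.5,0,0,0,0,0,0]]}}

```text
time_s: 19.87
tool_pos: [0.5746, -0.1603, 0.0499]
tool_rot: [179.9, 0.0, 71.0]
force: [-1.1, 1.1, -1.6]
grip_width: 0.0421
```

```bash
python3 -c "
from b import *
rel()"
```

```text
t 19.8667 [ 0.5746 -0.1603  0.0499] [179.91   0.    71.01] rel 0.001 0.0002 F [-1.1  1.1 -1.6] M [-0.04 -0.09 -0.06] grip 0.0421
```

>>> {"fn": "move_arm", "kwargs": {"steps": [[3.5,0,0,0.2,0,0,0],[3.5,0,0,0,0,0,0]]}}

```text
time_s: 20.03
tool_pos: [0.5746, -0.1603, 0.0479]
tool_rot: [179.9, -0.0, 71.0]
force: [-0.2, -0.3, -1.8]
grip_width: 0.0417
```

>>> {"fn": "move_arm", "kwargs": {"steps": [[3.5,0,0,0.2,0,0,0],[3.5,0,0,0,0,0,0]]}}

```text
time_s: 20.2
tool_pos: [0.575, -0.1605, 0.047]
tool_rot: [179.9, 0.0, 71.0]
force: [-1.8, -0.1, 3.3]
grip_width: 0.0419
```

>>> {"fn": "move_arm", "kwargs": {"steps": [[3.5,0,0,0.05,0,0,0],[4.6,0,0,0,0,0,0],[5.5,0,0,0,0,0,0],[6.5,0,0,0,0,0,0],[7,0,0,0,0,0,0]]}}

```text
time_s: 20.62
tool_pos: [0.5747, -0.1603, 0.0455]
tool_rot: [179.9, -0.0, 71.0]
force: [-0.3, 0.2, -0.2]
grip_width: 0.0587
```

Run:
```python
from b import *
rel()
i,K,E,o=cam("wrist"); save(i,"w22",(200,60,440,360),2.4)
i,K,E,o=cam("scene"); save(i,"s22",(140,160,270,290),5)
```

```text
t 20.6167 [ 0.5747 -0.1603  0.0455] [179.9   -0.    71.01] rel 0.0011 0.0003 F [-0.3  0.2 -0.2] M [-0.04 -0.07 -0.04] grip 0.0587
```

View pics/w22.png

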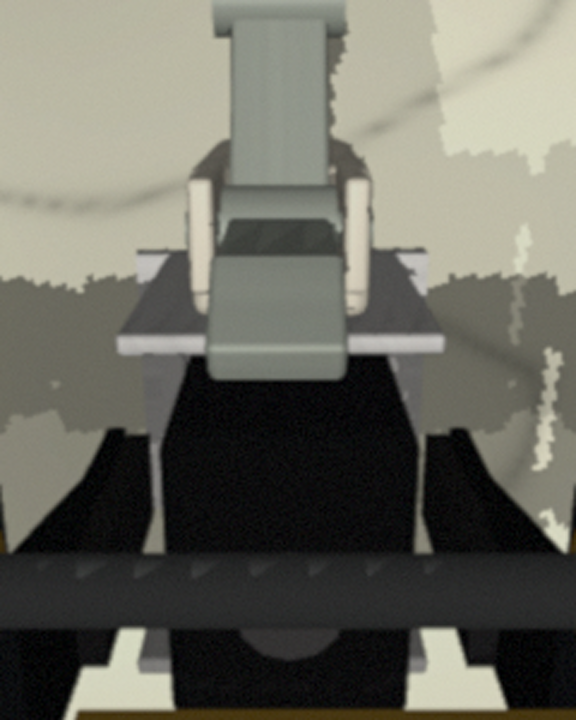

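View pics/s22.png

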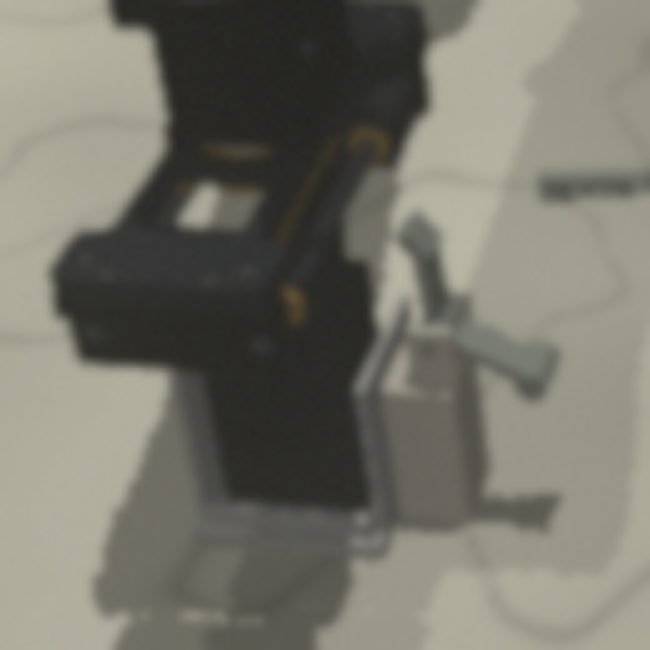

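>>> {"fn": "move_arm", "kwargs": {"steps": [[7,0,0,0,0,0,0],[7,0,0,0,0,0,0],[7,0,0,-1,0,0,0],[7,0,0,-3,0,0,0],[7,0,0,-4,0,0,0]]}}

```text
time_s: 21.13
tool_pos: [0.5719, -0.1596, 0.1237]
tool_rot: [-179.7, 0.0, 71.0]
force: [1.0, -0.0, -0.4]
grip_width: 0.0694
```

>>> {"fn": "move_arm", "kwargs": {"steps": [[4,0,0,-4,0,0,0],[0,0,0,-4,0,0,0],[0,2,0,-3,0,0,0],[0,3,0,0,0,0,0],[0,3,0,0,0,0,0]]}}

```text
time_s: 21.55
tool_pos: [0.6021, -0.0851, 0.2401]
tool_rot: [179.5, -0.1, 70.8]
force: [0.4, -0.0, -1.5]
grip_width: 0.0445
```

>>> {"fn": "move_arm", "kwargs": {"steps": [[0,2.6,0,0,0,0,0],[0,0,0,0,0,0,0],[0,0,0,0,0,0,0]]}}

```text
time_s: 21.8
tool_pos: [0.6092, -0.0575, 0.2364]
tool_rot: [179.9, -0.0, 71.2]
force: [-0.5, -1.0, 0.4]
grip_width: 0.0245
```

Run:
```python
from b import *
rel()
i,K,E,o=cam("wrist"); save(i,"w23"); np.savez("w23",K=K,E=E)
i,K,E,o=cam("scene"); save(i,"s23",(140,160,270,290),5)
i,K,E,o=cam("top"); save(i,"t23",(340,130,470,240),6)
```

```text
t 21.8 [ 0.6092 -0.0575  0.2364] [ 1.7988e+02 -4.0000e-02  7.1250e+01] rel 0.0002 0.1087 F [-0.5 -1.   0.4] M [-0.03 -0.05 -0.02] grip 0.0245
```

View pics/w23.png

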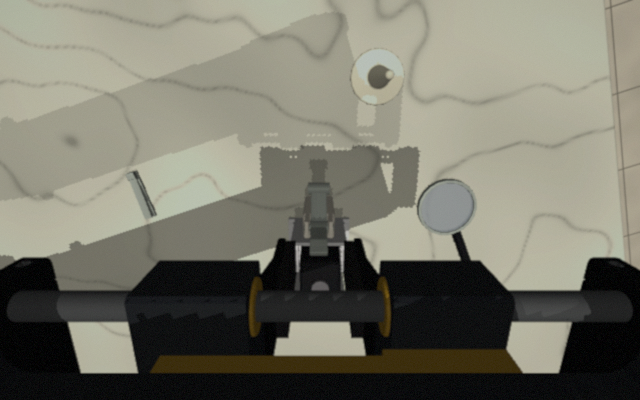

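View pics/s23.png

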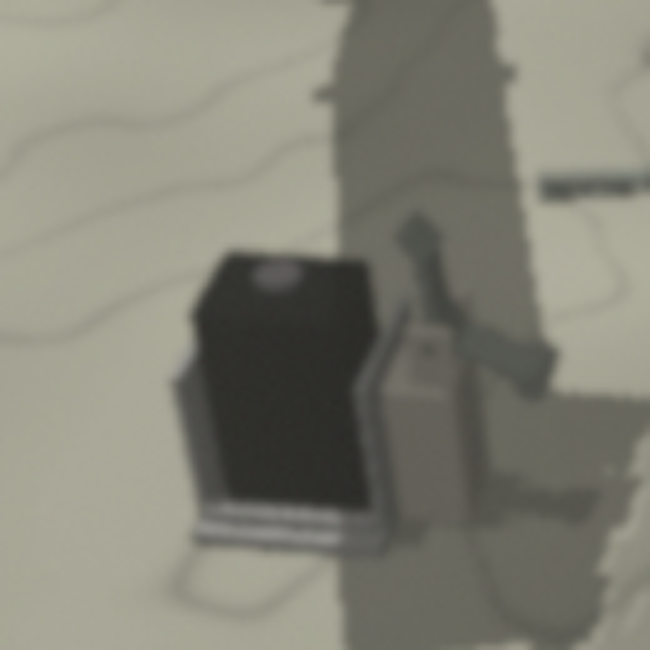

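View pics/t23.png

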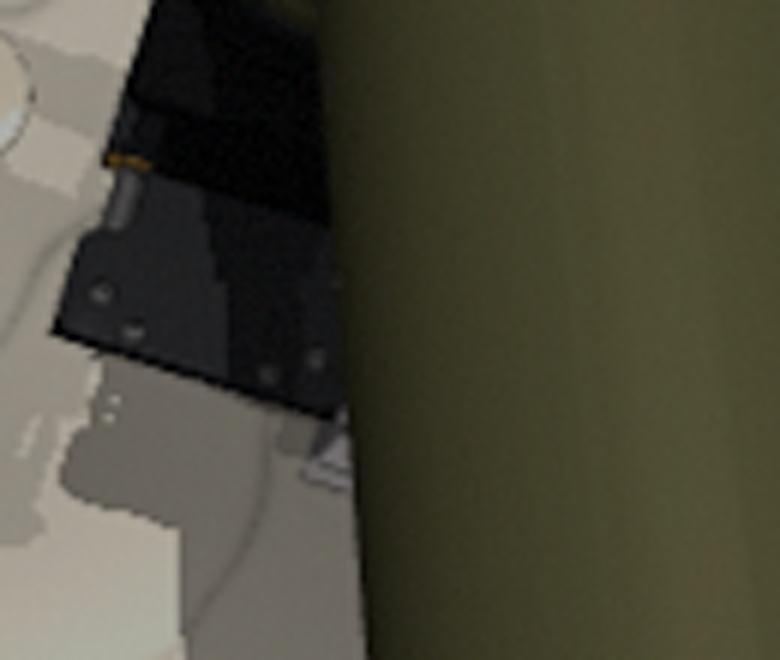

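>>> {"fn": "move_arm", "kwargs": {"steps": [[0,-0.8,0,3.5,0,0,0],[0,-0.8,0,3.5,0,0,0],[0,-0.8,0,3.5,0,0,0],[0,0,0,2.5,0,0,0],[0,0,0,0,0,0,0]]}}

```text
time_s: 22.37
tool_pos: [0.5962, -0.085, 0.0995]
tool_rot: [-179.5, 0.2, 70.8]
force: [-1.0, 0.7, -0.8]
grip_width: 0.0003
```

>>> {"fn": "move_arm", "kwargs": {"steps": [[0,0,0,0,0,0,0],[0,0,0,0,0,0,0]]}}

```text
time_s: 22.53
tool_pos: [0.6026, -0.0833, 0.1077]
tool_rot: [179.7, -0.0, 71.0]
force: [-0.3, 0.1, 0.6]
grip_width: 0.0009
```

Run:
```python
from b import *
rel()
i,K,E,o=cam("scene"); save(i,"s24",(140,160,270,290),5)
```

```text
t 22.5333 [ 0.6026 -0.0833  0.1077] [ 1.7975e+02 -4.0000e-02  7.0960e+01] rel 0.0024 0.0821 F [-0.3  0.1  0.6] M [-0.01 -0.06 -0.  ] grip 0.0009
```

View pics/s24.png

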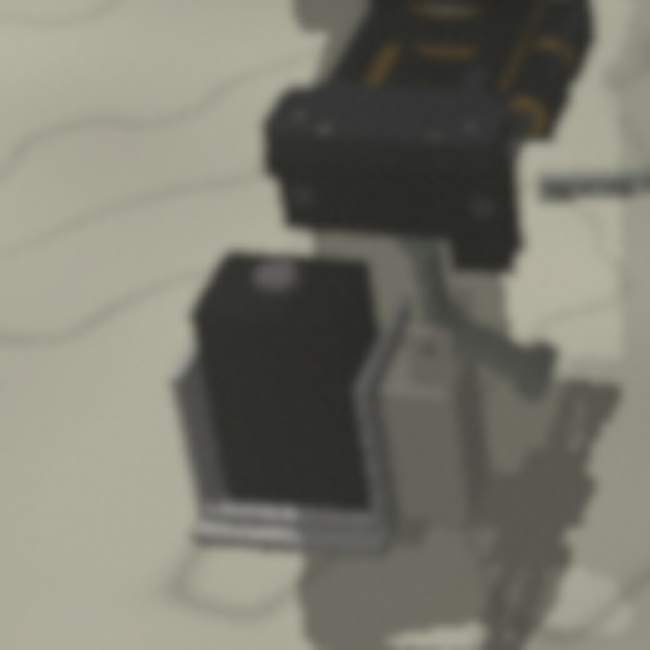

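>>> {"fn": "move_arm", "kwargs": {"steps": [[0,-0.8,0,0.1,0,0,0],[0,-0.7,0,0,0,0,0],[0,-0.7,0,0,0,0,0],[0,0,0,0,0,0,0]]}}

```text
time_s: 22.92
tool_pos: [0.5942, -0.1058, 0.1055]
tool_rot: [179.8, 0.0, 70.9]
force: [0.3, -1.5, -0.1]
grip_width: 0.0004
```

>>> {"fn": "move_arm", "kwargs": {"steps": [[0,-0.6,0,0,0,0,0],[0,-0.6,0,0,0,0,0],[0,0,0,0,0,0,0]]}}

```text
time_s: 23.17
tool_pos: [0.589, -0.1178, 0.1043]
tool_rot: [180.0, 0.1, 70.9]
force: [1.0, -0.9, -0.4]
grip_width: 0.0007
```

Run:
```python
from b import *
rel()
i,K,E,o=cam("scene"); save(i,"s25",(140,160,270,290),5)
```

```text
t 23.1667 [ 0.589  -0.1178  0.1043] [1.7996e+02 1.3000e-01 7.0860e+01] rel 0.0007 0.0452 F [ 1.  -0.9 -0.4] M [-0.07 -0.07  0.03] grip 0.0007
```

View pics/s25.png

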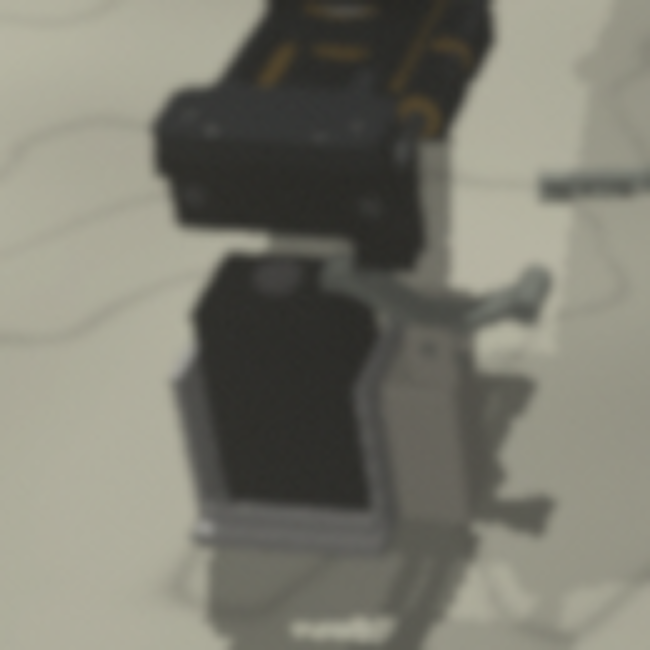

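>>> {"fn": "move_arm", "kwargs": {"steps": [[0,0,0,-1.5,0,0,0],[0,0,0,-4,0,0,0],[0,0,0,-4,0,0,0],[0,4,0,-4,0,0,0],[0,4,0,-2,0,0,0]]}}

```text
time_s: 23.63
tool_pos: [0.6126, -0.0561, 0.2522]
tool_rot: [179.6, 0.1, 70.5]
force: [1.6, 0.5, 0.6]
grip_width: 0.0002
```

>>> {"fn": "move_arm", "kwargs": {"steps": [[0,4,0,0,0,0,0],[0,4,0,0,0,0,0],[0,3,0,0,0,0,0],[0,0,0,0,0,0,0],[0,0,0,0,0,0,0]]}}

```text
time_s: 24.05
tool_pos: [0.6472, 0.0552, 0.2471]
tool_rot: [180.0, -0.0, 71.3]
force: [0.4, -1.5, -0.2]
grip_width: 0.0006
```

Run:
```python
from b import *
rel()
i,K,E,o=cam("scene"); save(i,"s26",(140,180,270,290),6); cv2.imwrite("pics/s26full.png",i[:,:,::-1])
i,K,E,o=cam("top"); save(i,"t26"); np.savez("t26",K=K,E=E); save(i,"t26c",(350,150,460,230),7)
```

```text
t 24.05 [0.6472 0.0552 0.2471] [ 1.7999e+02 -1.0000e-02  7.1280e+01] rel -0.0005 0.2276 F [ 0.4 -1.5 -0.2] M [-0.06 -0.07  0.01] grip 0.0006
```

View pics/s26.png

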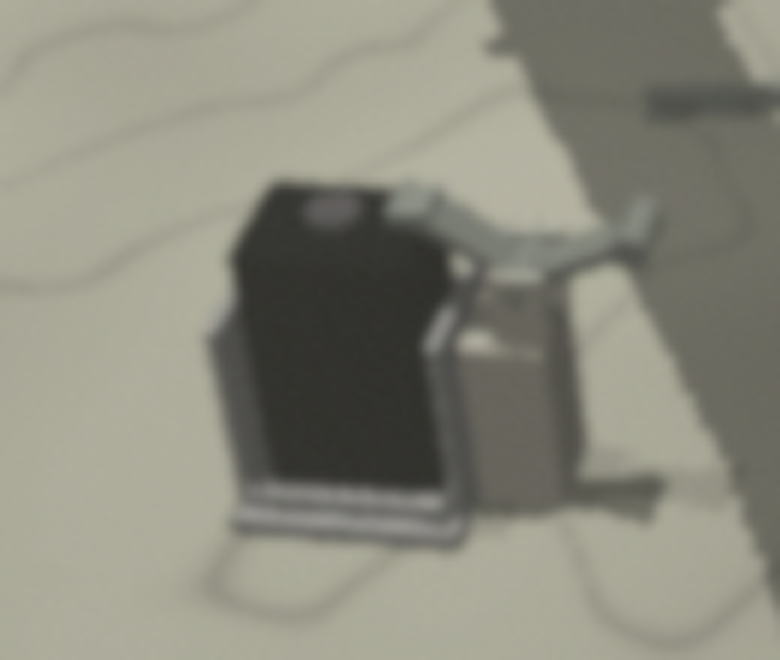

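View pics/t26.png

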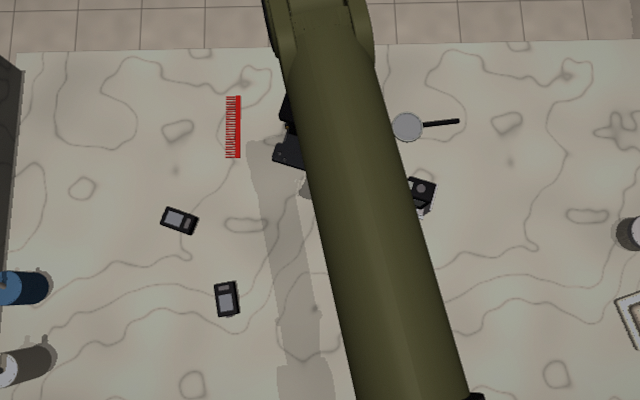

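View pics/t26c.png

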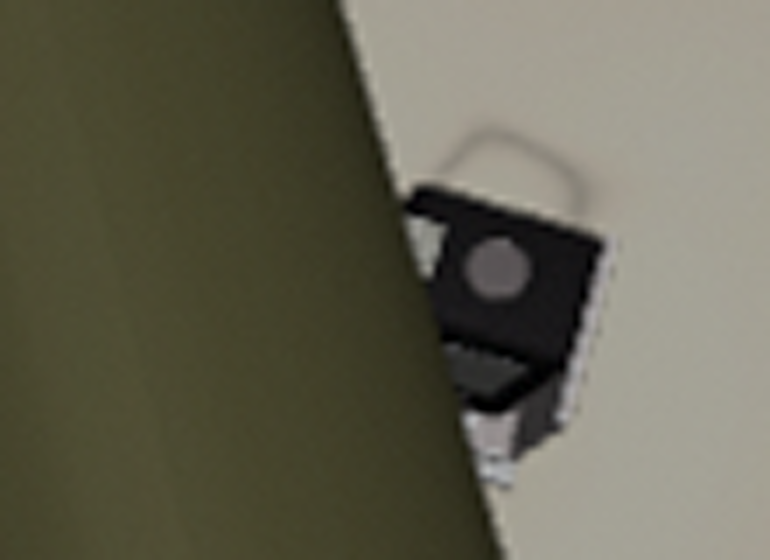

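Run:
```python
from b import *
z=np.load("t26.npz"); b=onplane(z["K"],z["E"],(350+497/7,150+267/7),.105); d=b-s; print("button rel seat",d@ex,d@ey)
a=cv2.imread("pics/scene0.png").astype(int);c=cv2.imread("pics/s26full.png").astype(int)
for n,(x0,y0,x1,y1) in dict(cone=(280,255,322,302),mag=(125,300,230,342),comb=(402,258,458,324),clip=(245,190,277,202)).items():
    A=a[y0:y1,x0:x1].astype(np.float32).mean(2);B=c[y0:y1,x0:x1].astype(np.float32).mean(2)
    print(n,cv2.phaseCorrelate(A,B),np.abs(A-B).mean())
```

```text
button rel seat -0.0002114334446559801 -0.0006561727925995377
cone ((0.5919237463341922, -0.07409157523470711), 0.518175400186468) 35.744007
mag ((0.010543223329385398, 0.49670636622764164), 1.0044472211672937) 11.094105
comb ((0.020988896890134612, -0.026557618660334015), 0.9696653775594852) 10.948592
clip ((-4.841708289258435, 4.950471370732531), 0.2516636997461319) 27.139757
```

```bash
python3 -c "
from cell import job
print(job.sign_off())"
```

```text
the job is handed in; nothing more can be done
None
```

I did every step of the job and handed it in at about 24 s of the 72 s. `sign_off` gives no verdict, so the results below are from my own checks.

**What I did**
- Pressed the paddle until the catch snapped open.
- Picked the large dispenser (94 × 58 mm; the two look-alikes were smaller) by its narrow sides, stood it button-up on the bare ledge and let go.
- Took it again front to back from above, lowered it between the cheeks until it met the seat, released it, and pushed the upright arm inward until the catch snapped locked.

**Last checks**
- **Dispenser:** the button lies about 0.2 mm front to back and 0.7 mm sideways from the seat centre. The dispenser looks upright and fully down.
- **Catch:** nose and paddle are back at their starting locked pixel positions, within 1 to 2 px.
- **Bystanders:** comb and magnifier show no shift beyond half a pixel. The automatic comparison did not work for the clip and was weak for the cone, because of the arm's shadow and the changed view. By eye the clip is where it started; the cone was last clearly seen upright just before locking.
- **Arm:** clear of everything at hand-in.

**What disagreed:** the fingertips stood about 10 mm behind the reported tool point, not 25 mm ahead as described. The cameras and the paddle contact agreed on this, so I corrected for it in every later move. The arm also wandered by about 2 mm while holding still.

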